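# Shunt the bending dies in the die tray

### The job

In the shallow wooden die tray, slide the V-notched die into the empty pick-up pocket (front left, at the gap in the rim). Then slide the dark roof-shaped die out of the far right pocket into the pocket the notched die has just left, so that the far right pocket is free. Keep the dies flat on the tray floor all the way (do not lift them), leave both dies near the middle of their pockets and square with the tray, and do not disturb the other dies.

Things in the scene. Friction and masses are not known exactly. Their poses are not given: they have to be found in the camera images.
- die_tray: Shallow wooden tray fixed to the bench, 180 (x) by 230 mm (y). Floor 6 mm above the bench; rim 10 mm wide, 14 mm above the bench. Flat scribed lines (no dividers) mark 2 x 2 pockets of 80 (x) by 90 mm (y); a 56 mm gap in the front rim marks the front left one. Origin under its centre at bench height; x to its far side, y to its left, z up; turned at most 15 degrees.
- pickup_pocket (a point): Centre of the front left pocket, on the tray floor (at -40, +45 mm in the tray's frame); empty at the start. Axes as the tray's.
- front_right_pocket (a point): Centre of the front right pocket, on the tray floor (at -40, -45 mm in the tray's frame). Holds either the notched die or the pale roof-shaped die at the start. Axes as the tray's.
- back_left_pocket (a point): Centre of the far left pocket, on the tray floor (at +40, +45 mm in the tray's frame). Holds the other one of these two dies at the start. Axes as the tray's.
- back_right_pocket (a point): Centre of the far right pocket, on the tray floor (at +40, -45 mm in the tray's frame). Holds the dark roof-shaped die at the start. Axes as the tray's.
- notch_die_centre (a point): The V-notched die: pale steel block with a V groove along its top, 46 mm long, 30 mm wide, 20 mm high, about 0.13 kg. In the front right or the far left pocket at the start. Origin at its centre, 10 mm above its underside (16 mm above the bench); x along its length, y across its width, z up. Pinch it across its width from above and slide it. Starts within 6 degrees of square.
- dark_roof_die_centre (a point): The dark roof-shaped die: dark steel block whose top slopes like a roof, 55 mm long, 34 mm wide, 20 mm high, about 0.15 kg. In the far right pocket at the start. Origin at its centre, 10 mm above its underside (16 mm above the bench); x along its length, y across its width, z up. Pinch it across its width from above and slide it. Starts within 6 degrees of square.
- pale_roof_die_centre (a point): The pale roof-shaped die, to be left alone: pale steel block with a roof-shaped top, 58 x 26 x 20 mm. In the far left or front right pocket. Origin and axes as for the other dies.
- spare_die_centre (a point): A narrow dark die, 50 x 22 x 20 mm, with a V groove; lies on the bench to the left of the tray and is to be left alone. Origin at its centre, 10 mm above the bench; x along its length.
Things that resemble listed ones, but are neither listed nor needed, are in the scene too. What is shaped like the part that bears dark_roof_die_centre but red or yellow is not meant. Leave any purple look-alike of the part that bears notch_die_centre alone.

How it is judged:
By the outcome, as a careful person would: the job done as asked, in the order asked, and still so for the second after the job is handed in, with the robot touching nothing.
It also fails if it takes over 38 s, if anything falls off the work surface, if the arm or the gripper's body presses on something with over 40 N, if the wrist force passes 120 N, or if a joint passes its speed limit or range.

### The arm

A 6-joint arm with a two-finger parallel gripper is mounted at the origin on a cart in front of the work surface, level with it; the furniture and walls round the work are solid. World frame = base frame: x ahead of the robot, y to its left, z up, the work surface at z = 0. Lengths are in mm, angles in rad, forces in N, time in s.
With the tool pointing down it reaches from about 275 to 825 mm from the base axis. Payload 4.9 kg.
Tool frame: the origin (TCP) lies midway between the tips of the shut fingers; the grasp point (between the pads) lies ctrl.hold_point_z behind it (ctrl.hold_point_z is the distance from the TCP to the grasp point, in mm); y points along the fingers, z is the direction in which the jaws open and shut, and the axes are right-handed (so a half turn about y gives the same grasp; the last joint's range is limited). The gripper opens to 85 mm and grips with 20 to 120 N. Pads are 22 mm wide; open, the fingers measure 114 mm over their backs; the gripper's body (76 mm by 85 mm) begins 54 mm behind the grasp point. The pads swing forward as they close: fully open they stand 13 mm farther back than shut.
Start: joints at [-1.385, 0.326, -0.193, 1.052, 0, 1.437], TCP at [172.919, -522.128, 195.581] pointing down, gripper open.
Joint ranges: [-2.65, 2.65], [-0.97, 1.79], [-1.3, 1.35], [-1.93, 2.1], [-1.47, 1.37], [-3.14, 3.14]. Speed limits (rad/s): [2.57, 2.57, 3.14, 3.14, 3.14, 3.14].

### API

Orientations are given as a rotation vector (axis times angle).
In Python, from rig import ctrl, eyes, job_done gives the robot as it stands.
- The arm moves only by the tool send_rows, never from a script. Its argument "increments" is one flat list of numbers, 7 for each row, row after row: the shift along the tool's x, y, z in m, then the turn, a rotation vector about the tool's x, y, z in degrees, then the finger opening in m, from 0 to 0.0854. In form: [x, y, z, ax, ay, az, jaw, x, y, z, ax, ay, az, jaw, ...]. A call has 1 to 5 rows; each row shifts and turns the pose as measured when the row begins, along the tool's axes as they then stand; what a row does not reach is not made up. A row lasts 1/12 s, in which the tool goes at most 41.7 mm and 7.16 degrees, less where a joint would pass 70% of its speed; a pose out of reach is approached as far as the arm can. A call with a gripper value outside its range is refused whole. The fingers move at their own pace and stop on an object; "newtons" is the grip in N (left out, the last holds). Time passes only in rows, so rows that do not move let the fingers close. It gives the time, the measured TCP pose, the force and the opening at its end, in the units of the state.
- ctrl.get_obs(): the state, without advancing time (a new reading comes with each control period).
- eyes.read_camera(name): name is "side" or "top"; returns a dict with "image" (420x560x3 uint8, red, green, blue), "fov_y" (degrees; the focal length in pixels is half the picture's height over the tangent of half this angle, whatever the lens; pixels are square), "cx", "cy" (the principal point, pixels), "position" and "orientation" of the camera in the world. Camera axes: x right, y up, looking along -z (the intrinsics and any distortion apply to the point x, -y, -z); pixel columns grow to the right and rows downward; lengths in mm; the calibration is good to about 2 mm. A picture is of the moment at which its call begins. There is no depth.
- job_done(): hands the job in, once; it reports no verdict.
The state is a dict: "time": time; "joints": joint angles; "qvel": joint speeds; "joint_efforts": joint torques, N m; "eef_pos": TCP position; "tool_rot": TCP orientation; "force": force on the tool from outside, world axes, zero at the start; "wrist_torque": the same for the moment, N m; "grip_width": opening from 0.0 (shut) to 1.0 (fully open).
Only numpy, scipy, OpenCV 4.12 (cv2) and the standard library are available. Lean on these libraries where they do the work, as an engineer would, in place of code of your own. Each camera call takes 0.05 s, during which the arm holds its last target.

## Working session

There is one attempt and no reset: what is moved stays moved. The work goes in short steps, Python scripts to look and compute and a tool call to move; the robot and the scene stay as the last step left them, time stands still between calls to the robot, and variables do not carry over. Pictures are saved under pics/ and viewed, and the job is handed in when it is done.

Besides the shell and the picture viewer there is one more tool, called after "Call:" by a JSON object that holds its "method" and its "body". send_rows: Moves the arm, as the interface text tells. Its arguments: {"type":"object","properties":{"increments":{"type":"array","items":{"type":"number"}},"newtons":{"type":"number"}},"required":["increments"]}

```bash
ls; mkdir -p pics; python3 - <<'E'
from rig import ctrl, eyes
import cv2
print(ctrl.get_obs(), ctrl.hold_point_z)
for n in ("top","side"):
    r=eyes.read_camera(n); cv2.imwrite(f"pics/{n}0.png",r["image"][:,:,::-1])
    print({k:v for k,v in r.items() if k!="image"})
E
```

```text
pics
{'time': 0.0, 'joints': array([-1.38520173e+00,  3.26968556e-01, -1.93580197e-01,  1.05198346e+00,
       -2.56854722e-05,  1.43660651e+00]), 'qvel': array([ 0.00135953,  0.00024128, -0.00074009, -0.00072195,  0.00175655,
       -0.00055671]), 'joint_efforts': array([ 5.27165503e-04, -4.43400693e+01,  2.62439847e+01,  1.54471700e-02,
       -1.52743746e-04, -8.03196997e-06]), 'eef_pos': array([ 172.78827318, -521.48241612,  194.78984219]), 'tool_rot': array([-0.3304553 ,  2.05044295, -2.04684335]), 'force': array([-0.05963605,  0.0179951 , -0.22432245]), 'wrist_torque': array([-0.03886251,  0.00473341,  0.00977872]), 'grip_width': 0.9993578138462469} 18.700000000000003
{'fov_y': 53.245625473954036, 'cx': 290.4959610081801, 'cy': 202.7849515591222, 'position': array([373.24253985, 193.53813283, 965.12558788]), 'orientation': array([ 0.13716306, -0.11994731, -1.56128274])}
{'fov_y': 54.68882420613484, 'cx': 279.50501582530285, 'cy': 212.67616061325123, 'position': array([403.74307001, 819.05105595, 625.38614805]), 'orientation': array([ 0.0992055 , -1.21140031, -2.73906627])}
```

View pics/top0.png

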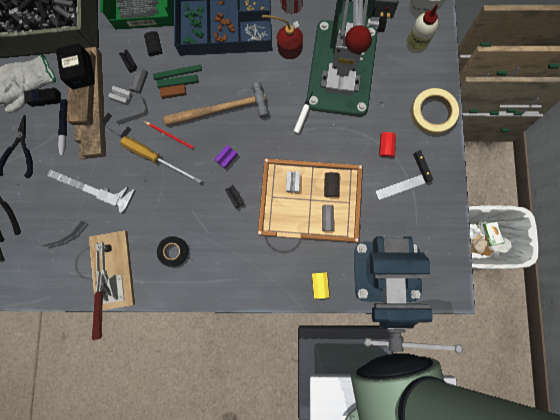

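View pics/side0.png

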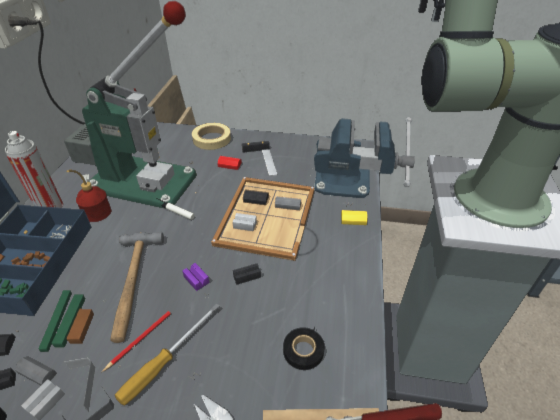

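```bash
python3 - <<'E'
import cv2
im=cv2.imread("pics/top0.png")[145:255,245:385]
cv2.imwrite("pics/top0z.png",cv2.resize(im,None,fx=5.5,fy=5.4,interpolation=cv2.INTER_CUBIC))
im=cv2.imread("pics/side0.png")[170:270,200:330]
cv2.imwrite("pics/side0z.png",cv2.resize(im,None,fx=6,fy=6,interpolation=cv2.INTER_CUBIC))
E
```

```text
(no output)
```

View pics/top0z.png

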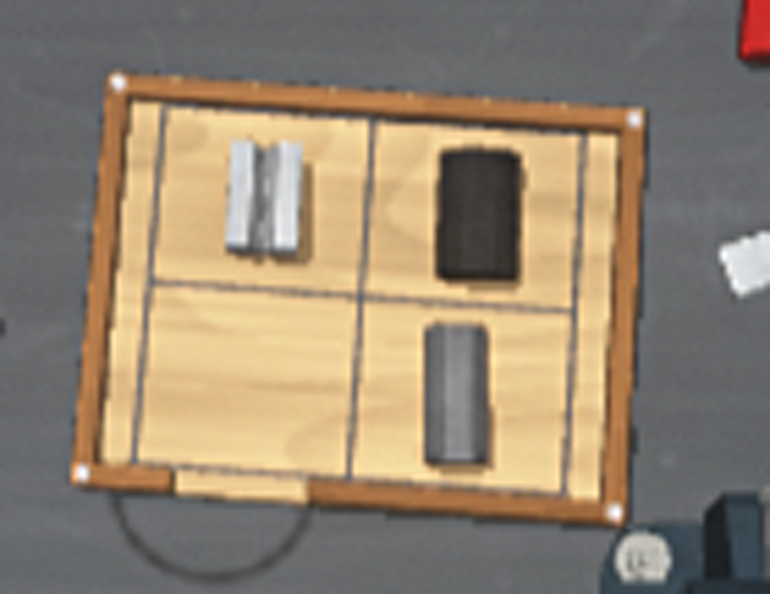

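View pics/side0z.png

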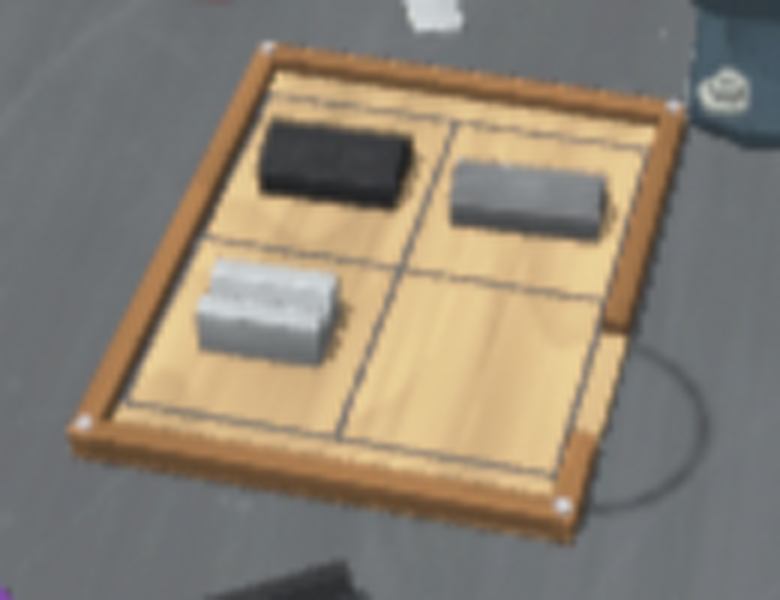

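```bash
cat > h.py <<'E'
import numpy as np, cv2
from scipy.spatial.transform import Rotation as R
def cam(r):
    f=210/np.tan(np.radians(r["fov_y"])/2); return f,r["cx"],r["cy"],np.array(r["position"]),R.from_rotvec(r["orientation"]).as_matrix()
def ray(r,uv,z):
    f,cx,cy,p,M=cam(r); uv=np.atleast_2d(uv).astype(float)
    d=np.c_[(uv[:,0]-cx)/f,-(uv[:,1]-cy)/f,-np.ones(len(uv))]@M.T
    return p+d*((z-p[2])/d[:,2])[:,None]
def proj(r,P):
    f,cx,cy,p,M=cam(r); q=(np.atleast_2d(P)-p)@M
    return np.c_[cx+f*q[:,0]/-q[:,2],cy-f*q[:,1]/-q[:,2]]
def centroid(im,uv,w=4):
    g=cv2.cvtColor(im,cv2.COLOR_RGB2HSV); u,v=map(int,np.round(uv))
    s=g[v-w:v+w+1,u-w:u+w+1].astype(float)
    wt=np.clip(s[...,2]-1.0*s[...,1]-60,0,None)
    yy,xx=np.mgrid[v-w:v+w+1,u-w:u+w+1]
    return np.array([(wt*xx).sum(),(wt*yy).sum()])/wt.sum()
def tray(r,guess):
    c=np.array([centroid(r["image"],g,3) for g in guess]); return c,ray(r,c,14)
E
python3 - <<'E'
from rig import eyes
from h import *
t=eyes.read_camera("top"); s=eyes.read_camera("side")
G=np.array([[118,82],[634,118],[614,511],[82,472]])/[5.5,5.4]+[244.6,144.6]
S=np.array([[84,423],[268,47],[674,105],[562,506]])/6+[199.6,169.6]  # FL back-left, back right, front right, front left
for r,g in((t,G),(s,S)):
    c,P=tray(r,g); print(np.round(g,1).tolist(),np.round(c,1).tolist());print(P.round(1)); print(P.mean(0)); 
    e=lambda i,j:P[j]-P[i]
    print([ (np.linalg.norm(e(i,j)).round(1), np.degrees(np.arctan2(e(i,j)[1],e(i,j)[0])).round(2)) for i,j in((1,0),(2,3),(3,0),(2,1))])
E
```

```text
[[266.1, 159.8], [359.9, 166.5], [356.2, 239.2], [259.5, 232.0]] [[265.6, 159.4], [360.3, 165.7], [356.0, 239.0], [258.9, 232.1]]
[[633.1 263.4  14. ]
 [618.9  42.2  14. ]
 [447.9  55.7  14. ]
 [462.4 276.   14. ]]
[540.58059592 159.33153797  14.        ]
[(np.float64(221.6), np.float64(86.33)), (np.float64(220.8), np.float64(86.26)), (np.float64(171.2), np.float64(-4.21)), (np.float64(171.5), np.float64(-4.49))]
[[213.6, 240.1], [244.3, 177.4], [311.9, 187.1], [293.3, 253.9]] [[212.8, 239.5], [243.7, 176.1], [312.0, 185.9], [292.8, 253.3]]
[[635.8 259.1  14. ]
 [621.   35.8  14. ]
 [449.4  48.3  14. ]
 [465.7 271.3  14. ]]
[542.98079149 153.63631212  14.        ]
[(np.float64(223.8), np.float64(86.2)), (np.float64(223.6), np.float64(85.82)), (np.float64(170.5), np.float64(-4.11)), (np.float64(172.0), np.float64(-4.17))]
```

```bash
cat >> h.py <<'E'
def masks(im):
    h=cv2.cvtColor(im,cv2.COLOR_RGB2HSV).astype(int); return h
def dies(im,box,tau_dark=95):
    u0,v0,u1,v1=box
    sub=cv2.resize(im[v0:v1,u0:u1],None,fx=6,fy=6,interpolation=cv2.INTER_CUBIC)
    h=cv2.cvtColor(sub,cv2.COLOR_RGB2HSV)
    m=((h[...,1]<70)).astype(np.uint8)*255
    m=cv2.morphologyEx(m,cv2.MORPH_OPEN,np.ones((13,13)))
    cs,_=cv2.findContours(m,cv2.RETR_EXTERNAL,cv2.CHAIN_APPROX_NONE)
    out=[]
    for c in cs:
        if cv2.contourArea(c)<2500: continue
        b=cv2.boxPoints(cv2.minAreaRect(c)); out.append((b+.5)/6-.5+[u0,v0])
    return out,m,sub
E
python3 - <<'E'
from rig import eyes
from h import *
t=eyes.read_camera("top")
o,m,sub=dies(t["image"],(268,164,355,233))
for b in o:
    P=ray(t,b,22)
    a,bb=P[1]-P[0],P[2]-P[1]
    L=sorted([(np.linalg.norm(x),x) for x in(a,bb)],key=lambda z:z[0])
    d=L[1][1]; d=d*np.sign(d[0])
    print(b.mean(0).round(1),P.mean(0).round(1),[l[0].round(1) for l in L],np.degrees(np.arctan2(d[1],d[0])).round(1))
    cv2.drawContours(sub,[(((b-[268,164])+.5)*6-.5).round().astype(np.int32)],-1,(255,0,0),1)
cv2.imwrite("pics/m1.png",sub[:,:,::-1])
E
```

```text
[327.5 217.4] [496.1 120.3  22. ] [np.float64(26.2), np.float64(58.6)] -0.6
[331.5 184. ] [573.3 110.5  22. ] [np.float64(32.0), np.float64(53.9)] -1.7
[292.6 181. ] [580. 200.  22.] [np.float64(31.7), np.float64(50.0)] -2.6
```

View pics/m1.png

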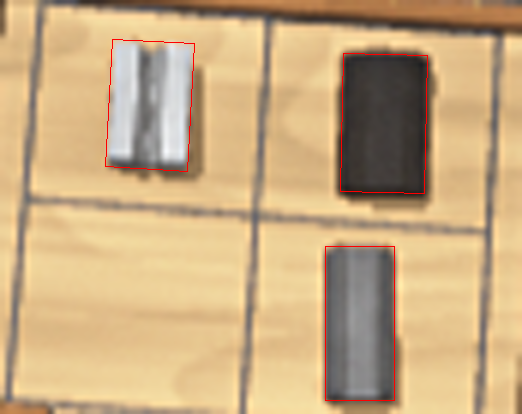

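```bash
cat >> h.py <<'E'
def st():
    from rig import ctrl
    o=ctrl.get_obs(); M=R.from_rotvec(o["tool_rot"]).as_matrix(); return o,np.array(o["eef_pos"]),M
def goal(yaw,flip):
    a=np.radians(yaw); z=np.array([-np.sin(a),np.cos(a),0])*(-1 if flip else 1); y=np.array([0,0,-1.]); return np.c_[np.cross(y,z),y,z]
def plan(tgt,yaw,flip,vmax=.040,wmax=7,n=None):
    o,p,M=st(); T=goal(yaw,flip); d=(M.T@(np.array(tgt)-p))/1000; w=np.degrees(R.from_matrix(M.T@T).as_rotvec())
    print("t",round(o["time"],2),"p",p.round(1),"g",round(o["grip_width"]*85.4,1),"F",np.round(o["force"],1),"j6",o["joints"].round(2))
    print("total tool shift mm",(d*1000).round(1),"turn",w.round(2))
    n=n or max(1,int(np.ceil(max(np.linalg.norm(d)/vmax,np.linalg.norm(w)/wmax))))
    # first five rows
    Mi=M.copy(); step=(np.array(tgt)-p)/n/1000
    for i in range(min(5,n)):
        print((Mi.T@step).round(4).tolist(),(w/n).round(2).tolist()); Mi=Mi@R.from_rotvec(np.radians(w/n)).as_matrix()
    print("n",n)
E
python3 - <<'E'
from rig import eyes
from h import *
_,p,M=st(); print(M.round(3))
for f in(0,1): plan([581,200,195],-2.6,f)
t=eyes.read_camera("top"); s=eyes.read_camera("side")
P=[[173+408*k,-522+722*k,200] for k in np.linspace(0,1,9)]
print(proj(t,P).round()); print(proj(s,P).round())
# vise height: bench z=0 corner guess vs top
E
```

```text
[[-0.949 -0.     0.314]
 [-0.314  0.001 -0.949]
 [-0.    -1.    -0.001]]
t 0.25 p [ 172.9 -521.8  195.2] g 85.2 F [-0.5  0.4 -0.1] j6 [-1.39  0.33 -0.19  1.05 -0.    1.44]
total tool shift mm [-614.4    0.7 -557. ] turn [ 0.0000e+00 -1.5908e+02 -7.0000e-02]
[-0.0267, 0.0, -0.0242] [0.0, -6.92, -0.0]
[-0.0294, 0.0, -0.0208] [0.0, -6.92, -0.0]
[-0.0317, 0.0, -0.0171] [0.0, -6.92, -0.0]
[-0.0336, 0.0, -0.0132] [0.0, -6.92, -0.0]
[-0.0349, 0.0, -0.009] [0.0, -6.92, -0.0]
n 23
t 0.25 p [ 172.9 -521.8  195.2] g 85.2 F [-0.5  0.4 -0.1] j6 [-1.39  0.33 -0.19  1.05 -0.    1.44]
total tool shift mm [-614.4    0.7 -557. ] turn [ 0.05 20.92  0.  ]
[-0.0293, 0.0, -0.0265] [0.0, 1.0, 0.0]
[-0.0288, 0.0, -0.027] [0.0, 1.0, 0.0]
[-0.0283, 0.0, -0.0275] [0.0, 1.0, 0.0]
[-0.0278, 0.0, -0.028] [0.0, 1.0, 0.0]
[-0.0273, 0.0, -0.0285] [0.0, 1.0, 0.0]
n 21
[[714. 394.]
 [657. 362.]
 [601. 331.]
 [546. 301.]
 [493. 271.]
 [441. 242.]
 [390. 214.]
 [340. 187.]
 [292. 160.]]
[[424.  32.]
 [409.  41.]
 [393.  52.]
 [374.  64.]
 [354.  77.]
 [331.  92.]
 [304. 109.]
 [274. 128.]
 [239. 151.]]
```

Call:
{"method": "send_rows", "body": {"increments": [-0.027, -0.003, -0.024, 0, -6.9, 0, 0.06, -0.029, -0.003, -0.021, 0, -6.9, 0, 0.06, -0.032, 0, -0.017, 0, -6.9, 0, 0.06, -0.034, 0, -0.013, 0, -6.9, 0, 0.06, -0.035, 0, -0.009, 0, -6.9, 0, 0.06]}}

```text
time: 0.77
eef_pos: [261.1, -366.2, 200.0]
tool_rot: [-0.841, 1.657, -1.663]
force: [1.1, -0.2, 0.1]
grip_width: 0.702
```

```bash
python3 -c "
from h import *
plan([581,200,190],-2.6,0)"
```

```text
t 0.77 p [ 261.1 -366.2  200. ] g 60.0 F [ 1.1 -0.2  0.1] j6 [-1.11  0.13 -0.43  1.   -0.    1.09]
total tool shift mm [-645.6    8.1  -78.2] turn [ 1.1000e-01 -1.2377e+02  2.1000e-01]
[-0.0359, 0.0005, -0.0043] [0.01, -6.88, 0.01]
[-0.0361, 0.0005, -0.0] [0.01, -6.88, 0.01]
[-0.0359, 0.0005, 0.0043] [0.01, -6.88, 0.01]
[-0.0351, 0.0005, 0.0086] [0.01, -6.88, 0.01]
[-0.0338, 0.0005, 0.0127] [0.01, -6.88, 0.01]
n 18
```

Call:
{"method": "send_rows", "body": {"increments": [-0.036, 0, -0.004, 0, -6.9, 0, 0.06, -0.036, 0, 0, 0, -6.9, 0, 0.06, -0.036, 0, 0.004, 0, -6.9, 0, 0.06, -0.035, 0, 0.009, 0, -6.9, 0, 0.06, -0.034, 0, 0.013, 0, -6.9, 0, 0.06]}}

```text
time: 1.18
eef_pos: [351.7, -200.4, 200.3]
tool_rot: [-1.207, 1.212, -1.221]
force: [0.9, -0.4, -0.9]
grip_width: 0.71
```

```bash
python3 -c "
from h import *
plan([581,200,190],-2.6,0)"
```

```text
t 1.18 p [ 351.7 -200.4  200.3] g 60.6 F [ 0.9 -0.4 -0.9] j6 [-0.7   0.05 -0.53  0.99 -0.    0.88]
total tool shift mm [-402.5    8.7  225.6] turn [  0.12 -87.93   0.35]
[-0.031, 0.0007, 0.0174] [0.01, -6.76, 0.03]
[-0.0287, 0.0007, 0.0209] [0.01, -6.76, 0.03]
[-0.026, 0.0007, 0.0241] [0.01, -6.76, 0.03]
[-0.023, 0.0007, 0.027] [0.01, -6.76, 0.03]
[-0.0197, 0.0007, 0.0295] [0.01, -6.76, 0.03]
n 13
```

Call:
{"method": "send_rows", "body": {"increments": [-0.031, 0, 0.017, 0, -6.8, 0, 0.06, -0.029, 0, 0.021, 0, -6.8, 0, 0.06, -0.026, 0, 0.024, 0, -6.8, 0, 0.06, -0.023, 0, 0.027, 0, -6.8, 0, 0.06, -0.02, 0, 0.03, 0, -6.8, 0, 0.06]}}

```text
time: 1.6
eef_pos: [440.8, -35.8, 201.2]
tool_rot: [-1.443, 0.739, -0.754]
force: [0.5, -0.2, -0.0]
grip_width: 0.701
```

```bash
python3 -c "
from h import *
plan([581,200,190],-2.6,0)"
```

```text
t 1.6 p [440.8 -35.8 201.2] g 59.9 F [ 0.5 -0.2 -0. ] j6 [-0.24  0.12 -0.45  1.   -0.01  0.71]
total tool shift mm [-111.9   10.3  250.5] turn [  0.2  -52.19   0.55]
[-0.014, 0.0013, 0.0313] [0.02, -6.52, 0.07]
[-0.0103, 0.0013, 0.0327] [0.02, -6.52, 0.07]
[-0.0066, 0.0013, 0.0337] [0.02, -6.52, 0.07]
[-0.0027, 0.0014, 0.0342] [0.02, -6.52, 0.07]
[0.0012, 0.0014, 0.0343] [0.02, -6.52, 0.07]
n 8
```

Call:
{"method": "send_rows", "body": {"increments": [-0.014, 0, 0.031, 0, -6.5, 0, 0.056, -0.01, 0, 0.033, 0, -6.5, 0, 0.056, -0.007, 0, 0.034, 0, -6.5, 0, 0.056, -0.003, 0, 0.034, 0, -6.5, 0, 0.056, 0.001, 0, 0.034, 0, -6.5, 0, 0.056]}}

```text
time: 2.02
eef_pos: [529.1, 122.7, 201.5]
tool_rot: [-1.559, 0.272, -0.289]
force: [1.1, -0.7, -0.3]
grip_width: 0.656
```

```bash
python3 -c "
from h import *
plan([581,200,120],-2.6,0)"
```

```text
t 2.02 p [529.1 122.7 201.5] g 56.0 F [ 1.1 -0.7 -0.3] j6 [ 0.1   0.3  -0.21  1.05 -0.01  0.45]
total tool shift mm [20.7 81.4 91. ] turn [  0.35 -17.84   0.62]
[0.0052, 0.0203, 0.0227] [0.09, -4.46, 0.15]
[0.007, 0.0204, 0.0222] [0.09, -4.46, 0.15]
[0.0088, 0.0204, 0.0216] [0.09, -4.46, 0.15]
[0.0105, 0.0204, 0.0208] [0.09, -4.46, 0.15]
n 4
```

Call:
{"method": "send_rows", "body": {"increments": [0.005, 0.02, 0.023, 0, -4.5, 0.2, 0.056, 0.007, 0.02, 0.022, 0.1, -4.5, 0.2, 0.056, 0.009, 0.02, 0.022, 0.1, -4.5, 0.2, 0.056, 0.0105, 0.02, 0.021, 0.1, -4.5, 0.1, 0.056]}}

```text
time: 2.35
eef_pos: [587.7, 210.1, 124.3]
tool_rot: [-1.568, 0.007, -0.023]
force: [0.1, -0.1, 0.8]
grip_width: 0.66
```

```bash
python3 - <<'E'
from rig import eyes
from h import *
plan([581,200,60],-2.6,0)
for n,b in(("top",(240,130,390,260)),("side",(180,110,340,280))):
    r=eyes.read_camera(n); i=r["image"][b[1]:b[3],b[0]:b[2],::-1]
    cv2.imwrite(f"pics/{n}1.png",cv2.resize(i,None,fx=4,fy=3.5 if n=="side" else 4,interpolation=cv2.INTER_CUBIC))
    _,p,M=st(); print(n,proj(r,p).round(1))
E
```

```text
t 2.35 p [587.7 210.1 124.3] g 56.4 F [ 0.1 -0.1  0.8] j6 [ 0.23  0.51 -0.11  0.95  0.    0.24]
total tool shift mm [ -7.1  64.2 -10.4] turn [-0.16  1.49  0.57]
[-0.0036, 0.0321, -0.0052] [-0.08, 0.74, 0.28]
[-0.0033, 0.0321, -0.0052] [-0.08, 0.74, 0.28]
n 2
top [[286.  167.4]]
side [[238.  187.5]]
```

View pics/top1.png

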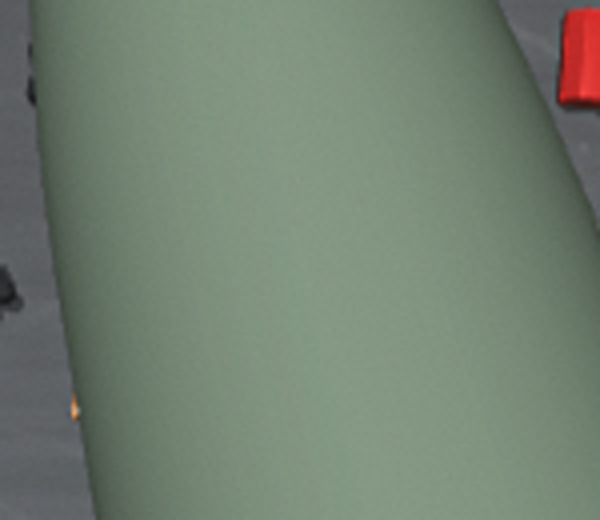

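View pics/side1.png

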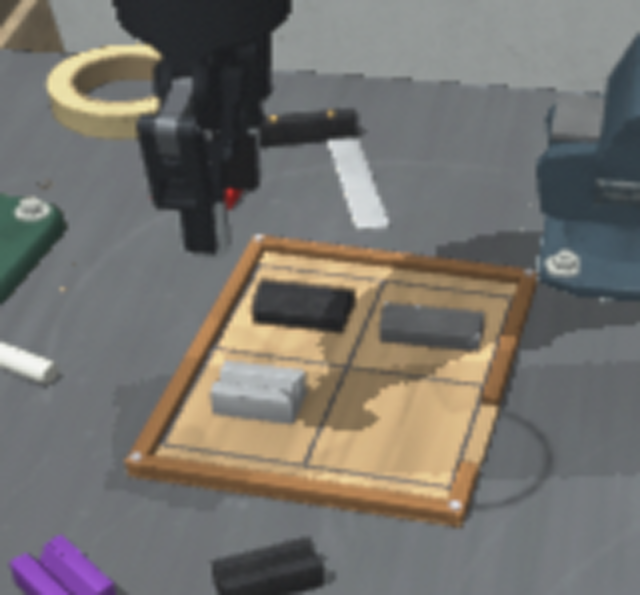

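```bash
python3 - <<'E'
from rig import eyes
from h import *
r=eyes.read_camera("side")
b=(200,150,260,190)
cv2.imwrite("pics/side1z.png",cv2.resize(r["image"][b[1]:b[3],b[0]:b[2],::-1],None,fx=13,fy=13,interpolation=cv2.INTER_CUBIC))
_,p,M=st()
for z in (0,5,8):
  for dz in(28,-28,40,-40):
    Q=[p+M@np.array([dx,-z,dz]) for dx in(-11,11)]
    print(z,dz,((proj(r,Q)-[200,150]+.5)*13).round().tolist())
E
```

```text
0 28 [[527.0, 604.0], [383.0, 587.0]]
0 -28 [[617.0, 378.0], [480.0, 362.0]]
0 40 [[506.0, 656.0], [361.0, 638.0]]
0 -40 [[635.0, 332.0], [500.0, 317.0]]
5 28 [[525.0, 578.0], [381.0, 561.0]]
5 -28 [[615.0, 352.0], [478.0, 336.0]]
5 40 [[504.0, 630.0], [358.0, 612.0]]
5 -40 [[634.0, 307.0], [498.0, 291.0]]
8 28 [[523.0, 562.0], [379.0, 545.0]]
8 -28 [[615.0, 337.0], [477.0, 321.0]]
8 40 [[503.0, 614.0], [357.0, 596.0]]
8 -40 [[633.0, 291.0], [497.0, 276.0]]
```

View pics/side1z.png

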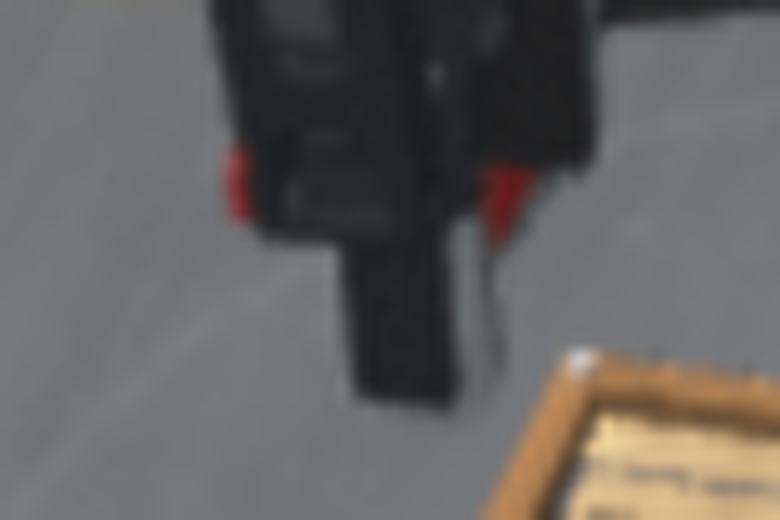

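Call:
{"method": "send_rows", "body": {"increments": [-0.003, 0.03, -0.005, 0, 0.7, 0.2, 0.056, -0.003, 0.03, -0.005, 0, 0.7, 0.2, 0.056, 0, 0, 0, 0, 0, 0, 0.056]}}

```text
time: 2.75
eef_pos: [581.6, 198.8, 65.0]
tool_rot: [-1.569, 0.037, -0.043]
force: [-1.5, -0.3, -1.0]
grip_width: 0.655
```

```bash
cat > look.py <<'E'
import sys
from rig import eyes
from h import *
name=sys.argv[1]; b=[int(x) for x in sys.argv[2].split(",")]; k=float(sys.argv[3])
r=eyes.read_camera("side")
cv2.imwrite(f"pics/{name}.png",cv2.resize(r["image"][b[1]:b[3],b[0]:b[2],::-1],None,fx=k,fy=k,interpolation=cv2.INTER_CUBIC))
o,p,M=st(); g=o["grip_width"]*42.7
print(p.round(1), o["grip_width"]*85.4)
for dz in(g,-g):
  for z in (0,8):
    Q=[p+M@np.array([dx,-z,dz]) for dx in(-11,11)]
    print(dz,z,((proj(r,Q)-b[:2]+.5)*k).round().tolist())
E
python3 look.py side2 200,150,320,240 6.5; python3 -c "
from h import *
plan([581,200,60],-2.6,0)"
```

```text
[583.2 199.4  67.7] 56.09186776508025
28.045933882540126 0 [[287.0, 417.0], [220.0, 407.0]]
28.045933882540126 8 [[286.0, 398.0], [218.0, 388.0]]
-28.045933882540126 0 [[334.0, 305.0], [269.0, 296.0]]
-28.045933882540126 8 [[333.0, 286.0], [268.0, 277.0]]
t 2.8 p [583.2 199.4  67.7] g 56.1 F [-0.6  1.   0.5] j6 [ 0.21  0.55 -0.19  0.82  0.    0.26]
total tool shift mm [-2.3  7.7  0.4] turn [-0.17 -0.29  0.4 ]
[-0.0023, 0.0077, 0.0004] [-0.17, -0.29, 0.4]
n 1
```

View pics/side2.png

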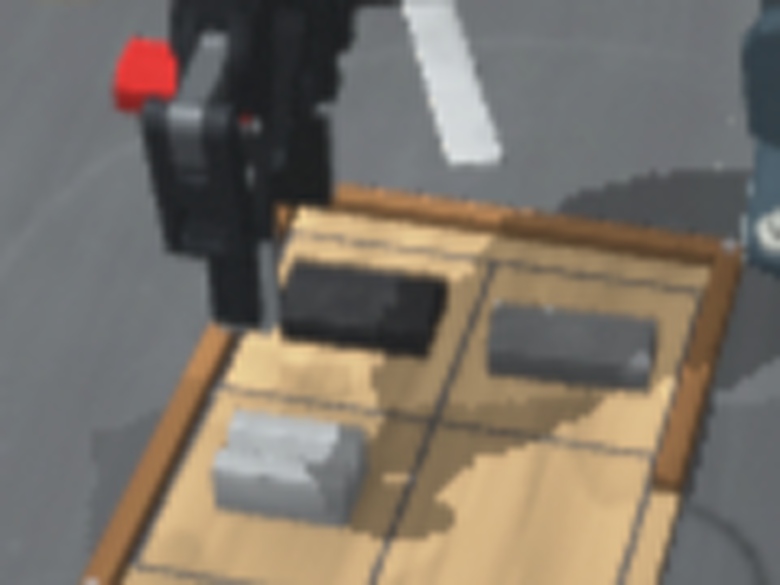

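Call:
{"method": "send_rows", "body": {"increments": [0, 0, 0, 0, 0, 0, 0, 0, 0, 0, 0, 0, 0, 0, 0, 0, 0, 0, 0, 0, 0, 0, 0, 0, 0, 0, 0, 0, 0, 0, 0, 0, 0, 0, 0]}}

```text
time: 3.22
eef_pos: [588.3, 199.1, 77.5]
tool_rot: [-1.565, 0.027, -0.057]
force: [-0.3, 0.1, 0.2]
grip_width: 0.002
```

```bash
python3 look.py side3 200,150,320,240 6.5
```

```text
[588.5 199.2  77.6] 0.06805766371232859
0.034028831856164295 0 [[293.0, 335.0], [227.0, 324.0]]
0.034028831856164295 8 [[292.0, 315.0], [225.0, 305.0]]
-0.034028831856164295 0 [[293.0, 334.0], [227.0, 324.0]]
-0.034028831856164295 8 [[292.0, 315.0], [225.0, 305.0]]
```

View pics/side3.png

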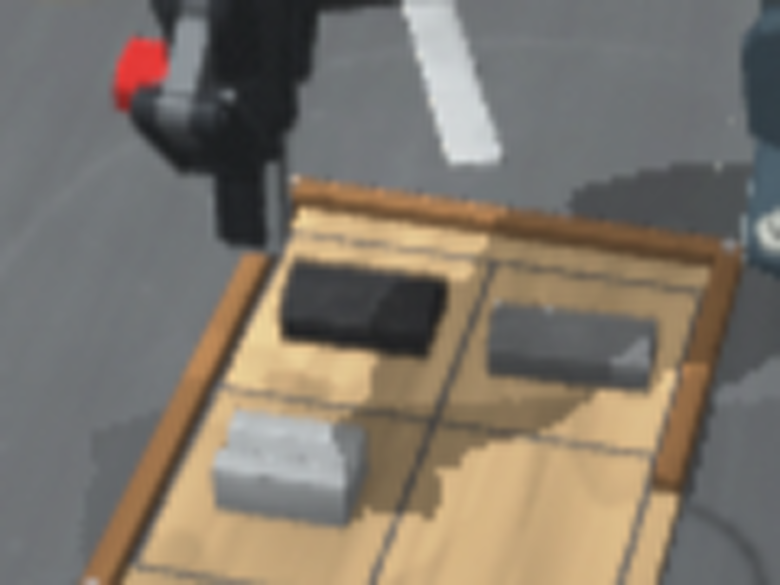

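```bash
python3 - <<'E'
from rig import eyes,ctrl
from h import *
t=eyes.read_camera("top"); s=eyes.read_camera("side")
T=np.array([[265.6,159.4],[360.3,165.7],[356.0,239.0],[258.9,232.1]]); S=np.array([[212.8,239.5],[243.7,176.1],[312.0,185.9],[292.8,253.3]])
for a,b in zip(T,S):
    A=ray(t,a,14)[0];ca=cam(t)[3];B=ray(s,b,14)[0];cb=cam(s)[3]
    da=(A-ca)/np.linalg.norm(A-ca);db=(B-cb)/np.linalg.norm(B-cb)
    k=np.linalg.lstsq(np.c_[da,-db],cb-ca,rcond=None)[0]; print((ca+k[0]*da).round(1),(cb+k[1]*db).round(1))
print(ctrl.get_obs())
E
```

```text
[632.1 263.2  18. ] [634.1 263.4  18.6]
[617.4  43.2  19.6] [618.7  43.3  19.9]
[447.5  56.5  20.5] [448.8  56.5  20.6]
[462.  275.6  18.6] [465.2 275.6  18.9]
{'time': 3.3667, 'joints': array([ 0.2073311 ,  0.53665133, -0.18513812,  0.83058111,  0.00085054,
        0.26027352]), 'qvel': array([ 0.00096734,  0.00815706, -0.00990491, -0.002033  ,  0.00058078,
        0.00038349]), 'joint_efforts': array([-3.74021160e-02, -5.31105781e+01,  2.41888118e+01, -1.62212765e-01,
        6.20745795e-04,  2.08013585e-04]), 'eef_pos': array([587.76486164, 199.14424933,  76.63879823]), 'tool_rot': array([-1.5652552 ,  0.02762896, -0.05545832]), 'force': array([ 0.25323147,  0.71120007, -0.38334724]), 'wrist_torque': array([ 0.04194378,  0.03191783, -0.03086609]), 'grip_width': -0.0006750059299439498}
```

```bash
python3 - <<'E'
from rig import eyes,ctrl
from h import *
s=eyes.read_camera("side")
i=s["image"][100:215,190:290,::-1]; i=np.clip((i/255.)**.55*255,0,255).astype(np.uint8)
cv2.imwrite("pics/side4.png",cv2.resize(i,None,fx=5,fy=5,interpolation=cv2.INTER_CUBIC))
c=cam(s)[3]
for y in(190,199,211):
    A=ray(s,[238,186.9],0)[0]; print(c+(A-c)*(y-c[1])/(A[1]-c[1]))
E
```

```text
[591.8808568 190.        105.10089  ]
[589.18911967 199.         112.54474893]
[585.60013684 211.         122.46989418]
```

View pics/side4.png

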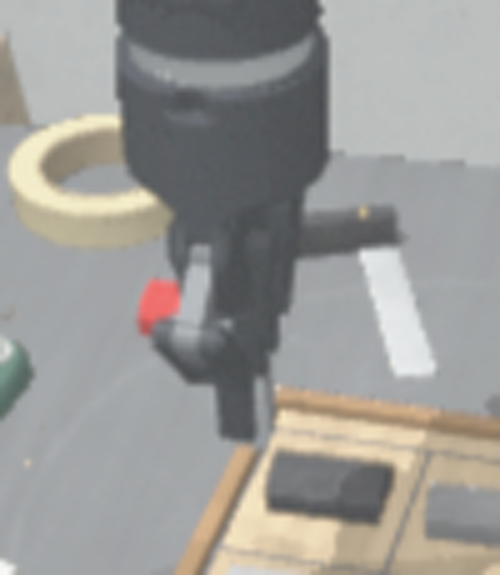

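```bash
python3 - <<'E'
from rig import eyes,ctrl
from h import *
s=eyes.read_camera("side")
for z in(150,186,220):
    print(z,((proj(s,[[588,199,z],[588,237,z],[588-42,199,z],[588+42,199,z]])-[190,100]+.5)*5).round().tolist())
E
```

```text
150 [[239.0, 362.0], [215.0, 422.0], [344.0, 372.0], [135.0, 352.0]]
186 [[232.0, 286.0], [207.0, 344.0], [340.0, 296.0], [125.0, 276.0]]
220 [[225.0, 209.0], [199.0, 266.0], [337.0, 219.0], [115.0, 199.0]]
```

Call:
{"method": "send_rows", "body": {"increments": [-0.003, 0.015, 0, 0, 0, 0.2, 0.056, -0.003, 0.015, 0, 0, 0, 0.2, 0.056, 0, 0.008, 0, 0, 0, 0, 0.056, 0, 0, 0, 0, 0, 0, 0.056]}}

```text
time: 3.8
eef_pos: [582.4, 199.9, 37.3]
tool_rot: [-1.565, 0.033, -0.05]
force: [-0.4, -0.0, 0.6]
grip_width: 0.565
```

```bash
python3 look.py side5 200,150,320,240 6.5;python3 -c "
from h import *
plan([581,200,30],-2.6,0)"
```

```text
[582.5 200.   37.8] 54.9238534630319
27.46192673151595 0 [[295.0, 486.0], [229.0, 476.0]]
27.46192673151595 8 [[294.0, 468.0], [227.0, 457.0]]
-27.46192673151595 0 [[339.0, 376.0], [276.0, 366.0]]
-27.46192673151595 8 [[338.0, 358.0], [275.0, 348.0]]
t 3.85 p [582.5 200.   37.8] g 54.9 F [ 0.9 -0.7 -0.4] j6 [ 0.21  0.58 -0.23  0.75  0.    0.26]
total tool shift mm [-1.6  7.8 -0.1] turn [-0.33 -0.41  0.63]
[-0.0016, 0.0078, -0.0001] [-0.33, -0.41, 0.63]
n 1
```

View pics/side5.png

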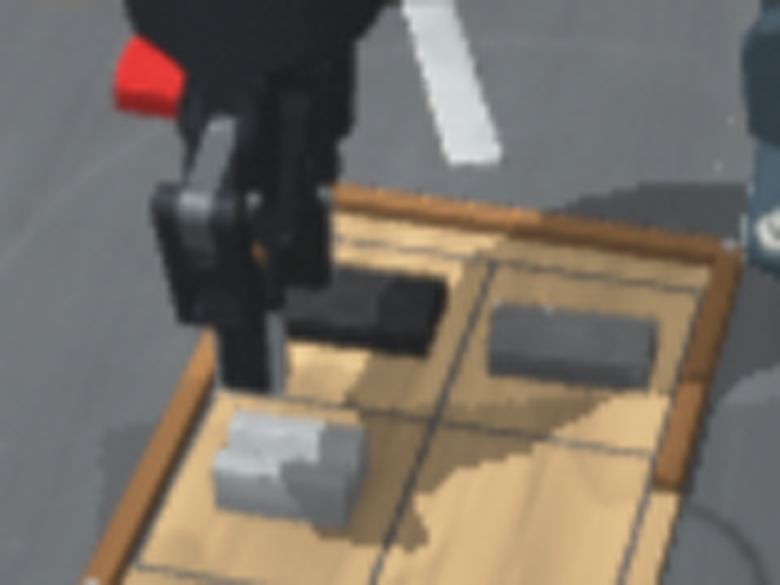

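```bash
python3 - <<'E'
from rig import eyes,ctrl
from h import *
s=eyes.read_camera("side"); t=eyes.read_camera("top")
uv=np.array([[410,550],[430,490],[385,360],[500,245],[245,390],[213,490],[350,525]])/6.5+[199.5,149.5]
print(ray(s,uv,6).round(0).tolist())
print(ray(s,uv[4:5],37).round(0),ray(s,uv[4:5],70).round(0))
i=t["image"][130:260,220:390,::-1]
cv2.imwrite("pics/top5.png",cv2.resize(i,None,fx=4,fy=4))
E
```

```text
[[538.0, 220.0, 6.0], [537.0, 191.0, 6.0], [565.0, 128.0, 6.0], [535.0, 57.0, 6.0], [610.0, 151.0, 6.0], [609.0, 202.0, 6.0], [560.0, 211.0, 6.0]]
[[600. 185.  37.]] [[589. 220.  70.]]
```

View pics/top5.png

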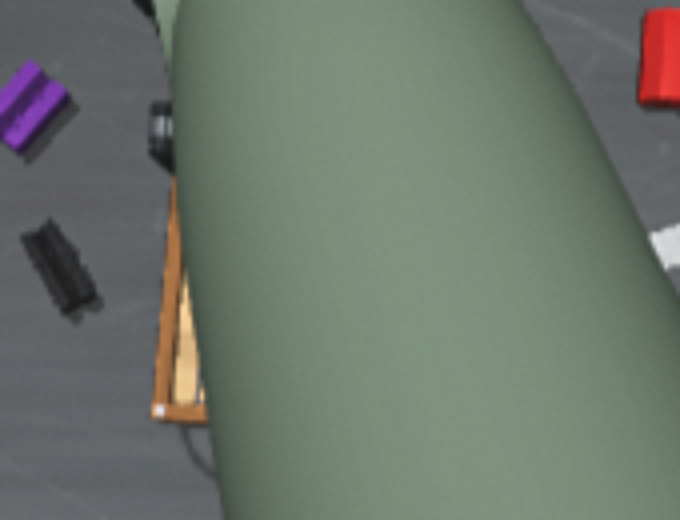

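```bash
python3 - <<'E'
from rig import eyes,ctrl
from h import *
s=eyes.read_camera("side"); t=eyes.read_camera("top")
A=[258,165]; 
# side knuckle outer faces approx (165,190)-(185,320) zoom6.5
for uv in ([157,195],[185,320],[215,250]):
    b=np.array(uv)/6.5+[199.5,149.5]
    for z in(60,90,120,150): print(uv,z,ray(t,[A],z)[0].round(0),ray(s,[b],z)[0].round(0))
E
```

```text
[157, 195] 60 [608. 277.  60.] [647. 114.  60.]
[157, 195] 90 [600. 274.  90.] [634. 152.  90.]
[157, 195] 120 [592. 271. 120.] [621. 189. 120.]
[157, 195] 150 [584. 269. 150.] [608. 227. 150.]
[185, 320] 60 [608. 277.  60.] [620. 179.  60.]
[185, 320] 90 [600. 274.  90.] [609. 213.  90.]
[185, 320] 120 [592. 271. 120.] [597. 247. 120.]
[185, 320] 150 [584. 269. 150.] [586. 280. 150.]
[215, 250] 60 [608. 277.  60.] [619. 141.  60.]
[215, 250] 90 [600. 274.  90.] [608. 177.  90.]
[215, 250] 120 [592. 271. 120.] [596. 213. 120.]
[215, 250] 150 [584. 269. 150.] [585. 249. 150.]
```

Call:
{"method": "send_rows", "body": {"increments": [-0.001, 0.01, 0, 0, 0, 0.3, 0.056, 0, 0.008, 0, 0, 0, 0.3, 0.056, 0, 0, 0, 0, 0, 0, 0.056]}}

```text
time: 4.3
eef_pos: [585.5, 200.8, 22.4]
tool_rot: [-1.563, 0.035, -0.047]
force: [-0.6, 0.2, -0.9]
grip_width: 0.655
```

```bash
python3 look.py side6 200,150,320,240 6.5;python3 -c "
from h import *
plan([581,200,15],-2.6,0)"
```

```text
[585.5 200.9  22.8] 55.747067691039874
27.873533845519937 0 [[288.0, 521.0], [223.0, 511.0]]
27.873533845519937 8 [[286.0, 503.0], [221.0, 493.0]]
-27.873533845519937 0 [[333.0, 409.0], [270.0, 400.0]]
-27.873533845519937 8 [[332.0, 391.0], [269.0, 382.0]]
t 4.35 p [585.5 200.9  22.8] g 55.7 F [0.3 1.1 0.2] j6 [ 0.21  0.6  -0.23  0.73  0.01  0.26]
total tool shift mm [-4.5  7.8 -1.2] turn [-0.45 -0.41  0.44]
[-0.0045, 0.0078, -0.0012] [-0.45, -0.41, 0.44]
n 1
```

View pics/side6.png

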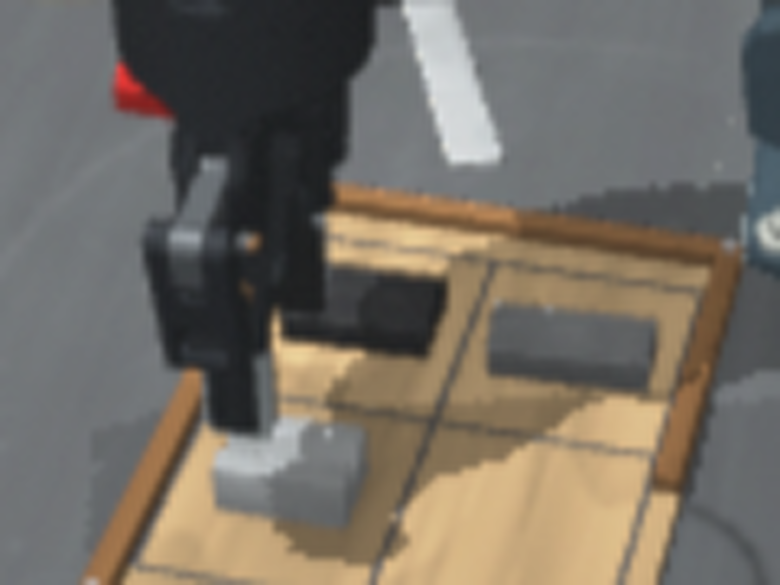

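Call:
{"method": "send_rows", "body": {"increments": [-0.004, 0.008, 0, 0, 0, 0.3, 0.056, -0.001, 0.006, 0, 0, 0, 0.3, 0.056, 0, 0.006, 0, 0, 0, 0, 0.056]}}

```text
time: 4.6
eef_pos: [581.3, 201.6, 2.4]
tool_rot: [-1.562, 0.042, -0.04]
force: [-0.2, -0.2, 0.1]
grip_width: 0.656
```

```bash
python3 look.py side7 200,150,320,240 6.5;python3 -c "
from h import *
plan([581,200,0],-2.6,0)"
```

```text
[580.  201.3   0.8] 55.693989632720196
27.846994816360098 0 [[308.0, 571.0], [244.0, 561.0]]
27.846994816360098 8 [[306.0, 554.0], [242.0, 544.0]]
-27.846994816360098 0 [[351.0, 458.0], [290.0, 450.0]]
-27.846994816360098 8 [[350.0, 441.0], [288.0, 432.0]]
t 4.65 p [580.  201.3   0.8] g 55.7 F [-0.1 -0.1 -0.2] j6 [ 0.21  0.63 -0.25  0.7   0.01  0.26]
total tool shift mm [ 1.   0.8 -1.2] turn [-0.45 -0.41 -0.22]
[0.001, 0.0008, -0.0012] [-0.45, -0.41, -0.22]
n 1
```

View pics/side7.png

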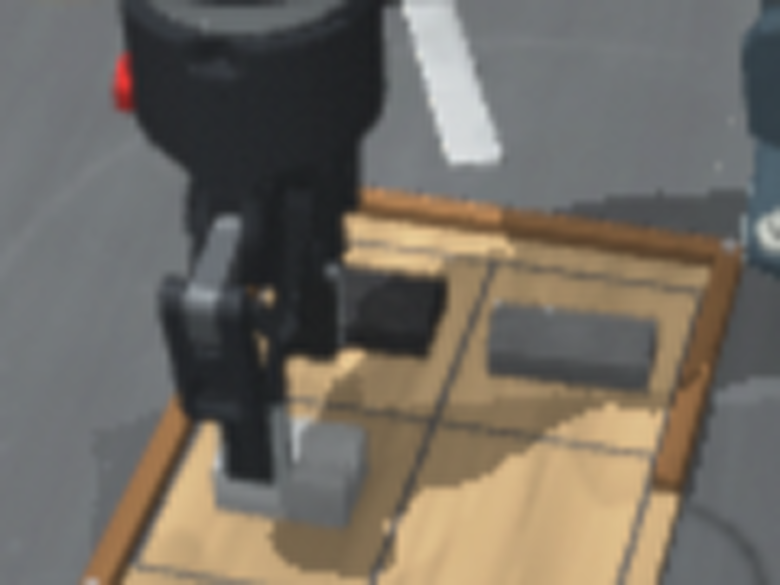

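Call:
{"method": "send_rows", "body": {"increments": [0, 0.005, 0, -0.3, -0.2, 0, 0.056, 0, 0.005, 0, 0, 0, 0, 0.056]}}

```text
time: 4.82
eef_pos: [579.9, 201.3, -10.1]
tool_rot: [-1.568, 0.041, -0.035]
force: [0.8, 0.4, 0.6]
grip_width: 0.655
```

```bash
python3 look.py side8 200,150,320,240 6.5;python3 -c "
from h import *
plan([581,200,-15],-2.6,0)"
```

```text
[579.3 201.1 -11. ] 55.9062733743948
27.9531366871974 0 [[312.0, 596.0], [248.0, 586.0]]
27.9531366871974 8 [[311.0, 579.0], [247.0, 570.0]]
-27.9531366871974 0 [[354.0, 482.0], [293.0, 474.0]]
-27.9531366871974 8 [[353.0, 466.0], [292.0, 457.0]]
t 4.87 p [579.3 201.1 -11. ] g 55.9 F [-0.8  0.8 -0.7] j6 [ 0.21  0.64 -0.26  0.68  0.    0.26]
total tool shift mm [ 1.7  4.  -1. ] turn [-0.11 -0.21 -0.29]
[0.0017, 0.004, -0.001] [-0.11, -0.21, -0.29]
n 1
```

View pics/side8.png

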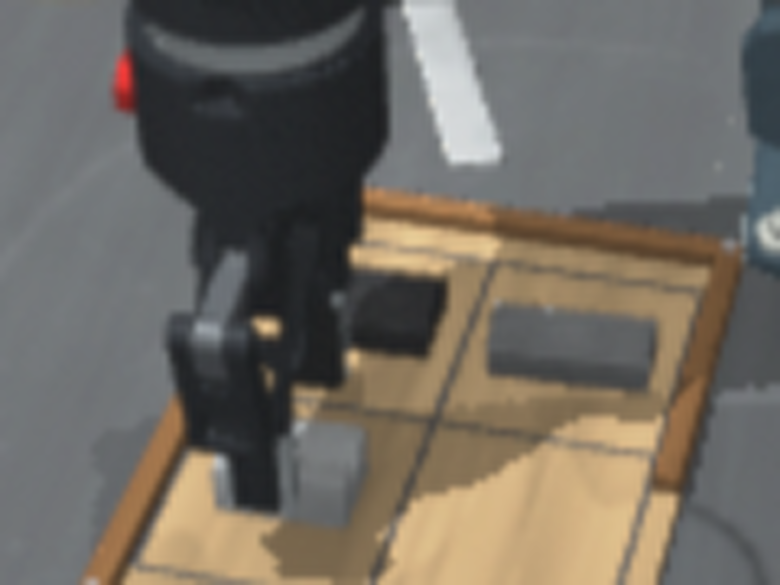

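Call:
{"method": "send_rows", "body": {"increments": [-0.003, 0.006, 0, 0, -0.2, 0, 0.056, 0, 0.006, 0, 0, 0, 0, 0.056]}}

```text
time: 5.03
eef_pos: [576.8, 201.5, -23.3]
tool_rot: [-1.568, 0.038, -0.032]
force: [0.4, -0.1, -0.2]
grip_width: 0.657
```

```bash
python3 look.py side9 200,150,320,240 6.5;python3 -c "
from h import *
plan([581,200,-30],-2.6,0)"
```

```text
[576.4 201.3 -24.4] 56.000642730380456
28.000321365190228 0 [[323.0, 625.0], [260.0, 616.0]]
28.000321365190228 8 [[321.0, 609.0], [258.0, 599.0]]
-28.000321365190228 0 [[364.0, 511.0], [303.0, 502.0]]
-28.000321365190228 8 [[363.0, 494.0], [302.0, 486.0]]
t 5.08 p [576.4 201.3 -24.4] g 56.0 F [ 0.5  0.9 -1.1] j6 [ 0.21  0.66 -0.27  0.65  0.    0.26]
total tool shift mm [ 4.6  5.6 -1.1] turn [-0.11  0.   -0.27]
[0.0046, 0.0056, -0.0011] [-0.11, 0.0, -0.27]
n 1
```

View pics/side9.png

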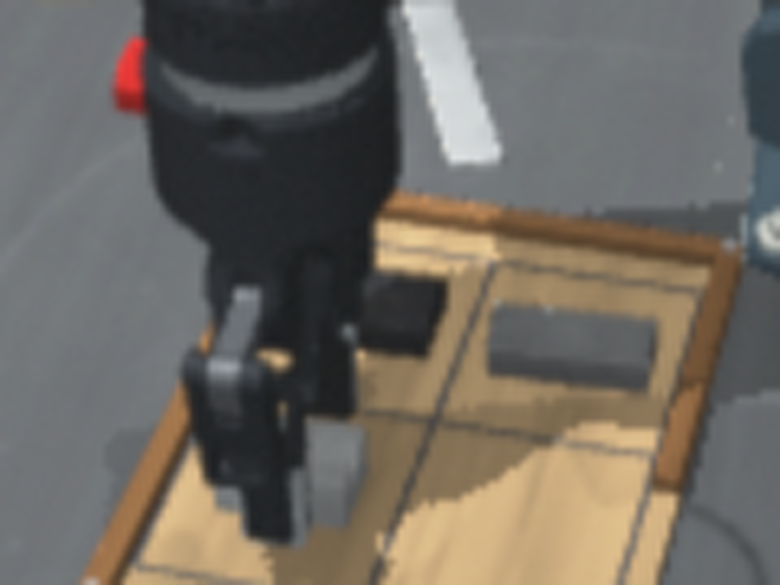

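Call:
{"method": "send_rows", "body": {"increments": [0.001, 0.004, 0, 0, 0, 0, 0.056, 0.001, 0.003, 0, 0, 0, 0, 0.056]}}

```text
time: 5.25
eef_pos: [578.3, 201.3, -32.0]
tool_rot: [-1.568, 0.039, -0.032]
force: [-0.4, 0.4, -0.3]
grip_width: 0.656
```

```bash
python3 look.py side10 200,150,320,240 6.5;python3 -c "
from h import *
plan([581,200,-30],-2.6,0)"
```

```text
[578.4 201.2 -32.3] 56.02947904813007
28.014739524065035 0 [[318.0, 640.0], [256.0, 631.0]]
28.014739524065035 8 [[317.0, 624.0], [254.0, 615.0]]
-28.014739524065035 0 [[359.0, 526.0], [299.0, 518.0]]
-28.014739524065035 8 [[358.0, 510.0], [298.0, 501.0]]
t 5.3 p [578.4 201.2 -32.3] g 56.0 F [ 0.7  0.  -0.6] j6 [ 0.21  0.67 -0.27  0.63  0.    0.26]
total tool shift mm [ 2.6 -2.3 -1.1] turn [-0.1   0.01 -0.28]
[0.0026, -0.0023, -0.0011] [-0.1, 0.01, -0.28]
n 1
```

View pics/side10.png

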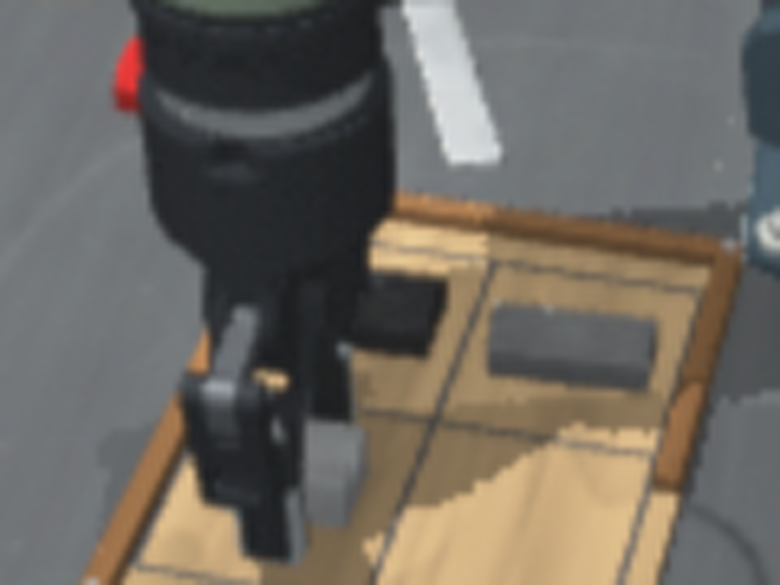

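Call:
{"method": "send_rows", "body": {"increments": [0.001, -0.001, 0, 0, 0, 0, 0.044, 0, 0, 0, 0, 0, 0, 0.036, 0, 0, 0, 0, 0, 0, 0.03, 0, 0, 0, 0, 0, 0, 0.024], "newtons": 35}}

```text
time: 5.63
eef_pos: [581.8, 200.5, -29.2]
tool_rot: [-1.57, 0.037, -0.035]
force: [0.7, 0.1, -0.3]
grip_width: 0.344
```

```bash
python3 look.py side11 200,150,320,240 6.5;python3 -c "
from h import *
plan([581,200,-30],-2.6,0)"
```

```text
[581.9 200.5 -29.3] 29.347761708363404
14.673880854181702 0 [[319.0, 604.0], [256.0, 594.0]]
14.673880854181702 8 [[317.0, 587.0], [255.0, 578.0]]
-14.673880854181702 0 [[340.0, 544.0], [280.0, 535.0]]
-14.673880854181702 8 [[339.0, 528.0], [278.0, 519.0]]
t 5.68 p [581.9 200.5 -29.3] g 29.3 F [ 0.1 -0.  -0.5] j6 [ 0.21  0.67 -0.27  0.64  0.    0.26]
total tool shift mm [-0.8  0.7 -0.6] turn [-0.04 -0.03 -0.07]
[-0.0008, 0.0007, -0.0006] [-0.04, -0.03, -0.07]
n 1
```

View pics/side11.png

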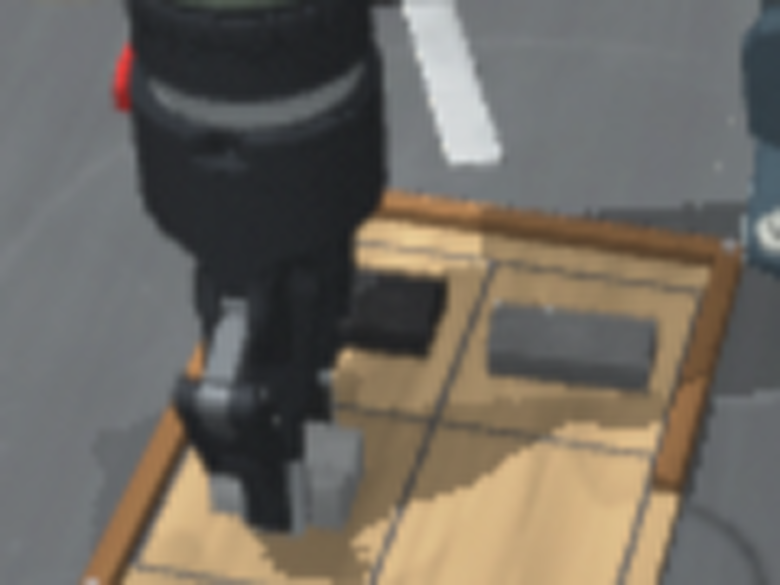

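Call:
{"method": "send_rows", "body": {"increments": [0, 0.001, 0, 0, 0, 0, 0.024, -0.005, 0.001, 0, 0, 0, 0, 0.024, -0.008, 0.001, 0.001, 0, 0.3, 0, 0.024]}}

```text
time: 5.93
eef_pos: [574.0, 202.3, -29.6]
tool_rot: [-1.569, 0.035, -0.047]
force: [2.9, -0.9, 5.5]
grip_width: 0.343
```

```bash
python3 look.py side12 200,150,320,240 6.5;python3 -c "
from h import *
plan([505,207.5,-31],-4,0,.010)"
```

```text
[572.4 202.7 -29.5] 29.508255197162082
14.754127598581041 0 [[344.0, 612.0], [282.0, 602.0]]
14.754127598581041 8 [[343.0, 596.0], [280.0, 586.0]]
-14.754127598581041 0 [[366.0, 552.0], [305.0, 542.0]]
-14.754127598581041 8 [[365.0, 536.0], [304.0, 526.0]]
t 5.98 p [572.4 202.7 -29.5] g 29.5 F [ 0.8 -1.6  4.2] j6 [ 0.22  0.65 -0.3   0.61  0.    0.27]
total tool shift mm [-67.6   1.    1.2] turn [-0.12  1.01  0.36]
[-0.0097, 0.0001, 0.0002] [-0.02, 0.14, 0.05]
[-0.0097, 0.0002, 0.0002] [-0.02, 0.14, 0.05]
[-0.0097, 0.0002, 0.0001] [-0.02, 0.14, 0.05]
[-0.0097, 0.0002, 0.0001] [-0.02, 0.14, 0.05]
[-0.0097, 0.0002, 0.0001] [-0.02, 0.14, 0.05]
n 7
```

View pics/side12.png

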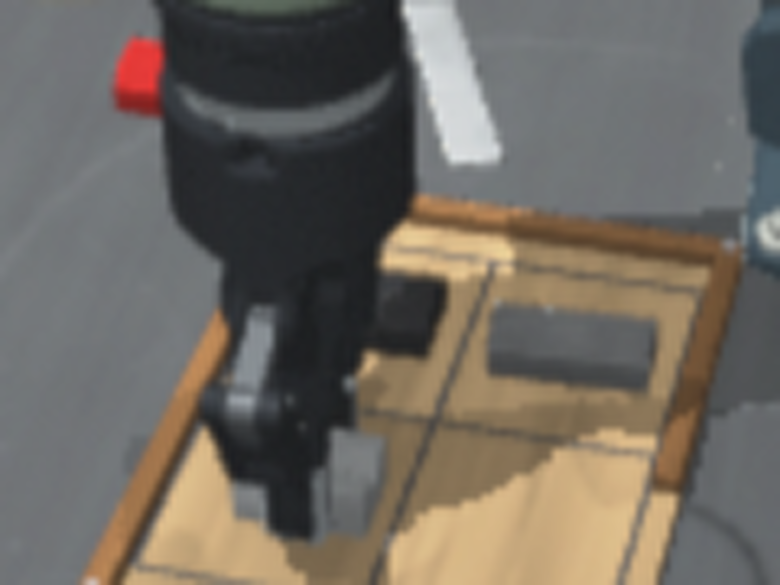

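Call:
{"method": "send_rows", "body": {"increments": [-0.0095, 0.0005, 0, 0, 0.2, 0, 0.024, -0.0095, 0.0005, 0, 0, 0.2, 0, 0.024, -0.0095, 0.0005, 0, 0, 0.2, 0, 0.024]}}

```text
time: 6.23
eef_pos: [547.6, 205.2, -29.4]
tool_rot: [-1.566, 0.039, -0.062]
force: [2.6, -0.6, 3.9]
grip_width: 0.345
```

```bash
python3 look.py side13 200,150,320,240 6.5;python3 -c "
from h import *
plan([505,207.5,-31],-4,0,.010)"
```

```text
[545.6 205.4 -29.4] 29.324080671007525
14.662040335503763 0 [[419.0, 627.0], [357.0, 616.0]]
14.662040335503763 8 [[419.0, 611.0], [356.0, 600.0]]
-14.662040335503763 0 [[441.0, 567.0], [379.0, 556.0]]
-14.662040335503763 8 [[440.0, 550.0], [379.0, 540.0]]
t 6.28 p [545.6 205.4 -29.4] g 29.3 F [-0.2 -0.2  3.8] j6 [ 0.23  0.61 -0.38  0.56  0.    0.3 ]
total tool shift mm [-40.7   1.   -0.5] turn [-0.24  0.35  0.75]
[-0.0081, 0.0002, -0.0001] [-0.05, 0.07, 0.15]
[-0.0081, 0.0002, -0.0001] [-0.05, 0.07, 0.15]
[-0.0081, 0.0002, -0.0001] [-0.05, 0.07, 0.15]
[-0.0081, 0.0003, -0.0001] [-0.05, 0.07, 0.15]
[-0.0081, 0.0003, -0.0001] [-0.05, 0.07, 0.15]
n 5
```

Forces fine; continuing.

Call:
{"method": "send_rows", "body": {"increments": [-0.009, 0.0005, 0, 0, 0.1, 0.2, 0.024, -0.009, 0.0005, 0, 0, 0.1, 0.2, 0.024, -0.009, 0.0005, 0, 0, 0.1, 0.2, 0.024, -0.005, 0.0005, 0, 0, 0, 0, 0.024]}}

```text
time: 6.62
eef_pos: [515.1, 208.7, -29.5]
tool_rot: [-1.564, 0.046, -0.063]
force: [3.8, -0.3, 5.1]
grip_width: 0.342
```

```bash
python3 look.py side14 200,170,320,260 6.5;python3 -c "
from h import *
plan([505,207.5,-31],-4,0,.010)"
```

```text
[514.1 208.8 -29.5] 28.876790929090003
14.438395464545001 0 [[509.0, 515.0], [446.0, 503.0]]
14.438395464545001 8 [[510.0, 498.0], [446.0, 487.0]]
-14.438395464545001 0 [[529.0, 455.0], [467.0, 444.0]]
-14.438395464545001 8 [[529.0, 438.0], [467.0, 428.0]]
t 6.67 p [514.1 208.8 -29.5] g 28.9 F [ 0.8 -0.7  7. ] j6 [ 0.25  0.58 -0.45  0.53  0.    0.32]
total tool shift mm [-9.   1.4 -2. ] turn [-0.36  0.03  0.56]
[-0.009, 0.0014, -0.002] [-0.36, 0.03, 0.56]
n 1
```

View pics/side14.png

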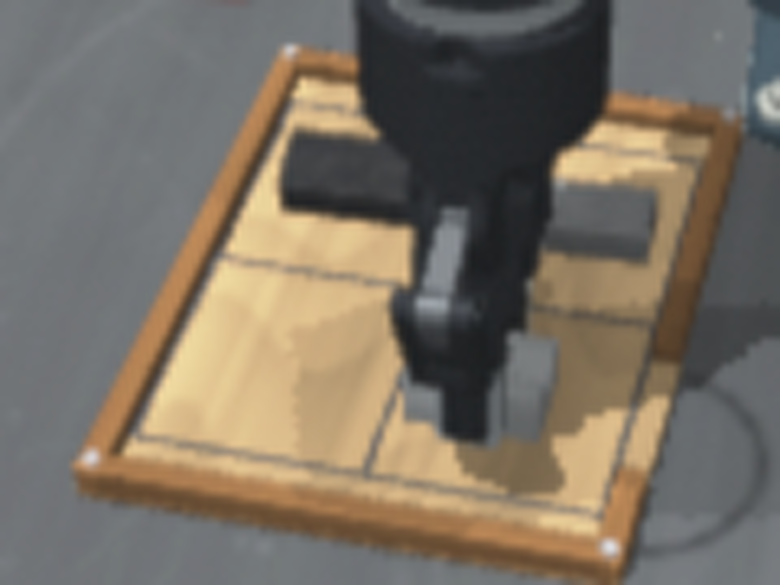

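Call:
{"method": "send_rows", "body": {"increments": [-0.006, 0, -0.001, -0.2, 0, 0.3, 0.024, -0.004, 0, -0.001, 0, 0, 0.2, 0.024, 0, 0, 0, 0, 0, 0, 0.024]}}

```text
time: 6.92
eef_pos: [500.8, 207.8, -29.7]
tool_rot: [-1.567, 0.055, -0.053]
force: [2.4, -0.1, 3.6]
grip_width: 0.345
```

```bash
python3 - <<'E'
from rig import eyes
from h import *
plan([505,207.5,-31],-4,0,.010)
s=eyes.read_camera("side")
# die in side: bottom near edge etc.
i=s["image"][170:260,200:320,::-1]; cv2.imwrite("pics/side15.png",cv2.resize(i,None,fx=6.5,fy=6.5,interpolation=cv2.INTER_CUBIC))
# predicted die outline if centred (side-cam tray fit)
P=ray(s,np.array([[212.8,239.5],[243.7,176.1],[312.0,185.9],[292.8,253.3]]),14)[:,:2]; c=P.mean(0)
a=np.radians(-4.0);Rm=np.array([[np.cos(a),-np.sin(a)],[np.sin(a),np.cos(a)]])
for z in(6,26):
    Q=[np.r_[c+Rm@(np.array([-40,45])+[dx,dy]),z] for dx,dy in((23,15),(-23,15),(-23,-15),(23,-15))]
    print(z,((proj(s,Q)-[200,170]+.5)*6.5).round().tolist())
E
```

```text
t 6.92 p [500.8 207.8 -29.7] g 29.5 F [ 2.4 -0.1  3.6] j6 [ 0.26  0.57 -0.48  0.53  0.    0.32]
total tool shift mm [ 4.2  1.3 -0. ] turn [-0.15  0.07 -0.07]
[0.0042, 0.0013, -0.0] [-0.15, 0.07, -0.07]
n 1
6 [[436.0, 412.0], [572.0, 434.0], [591.0, 372.0], [458.0, 351.0]]
26 [[435.0, 369.0], [573.0, 391.0], [592.0, 329.0], [457.0, 307.0]]
```

View pics/side15.png

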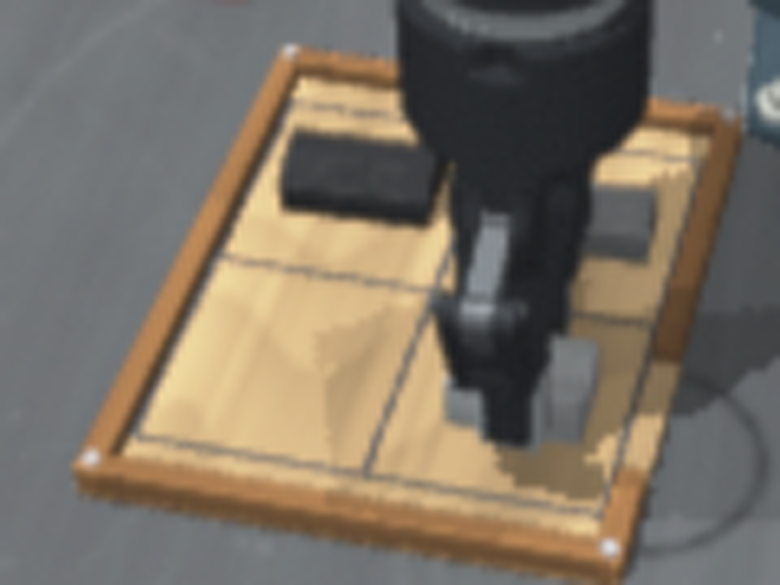

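Call:
{"method": "send_rows", "body": {"increments": [0.0035, 0.001, -0.0005, 0, 0, 0, 0.024, 0.001, 0, 0, 0, 0, 0, 0.024]}}

```text
time: 7.13
eef_pos: [499.9, 207.9, -29.5]
tool_rot: [-1.565, 0.061, -0.045]
force: [1.2, -0.5, 0.5]
grip_width: 0.34
```

```bash
python3 - <<'E'
from rig import eyes
from h import *
plan([505,207.5,-31],-4,0,.010)
s=eyes.read_camera("side")
i=s["image"][170:260,200:320,::-1]; cv2.imwrite("pics/side16.png",cv2.resize(i,None,fx=6.5,fy=6.5,interpolation=cv2.INTER_CUBIC))
E
```

```text
t 7.13 p [499.9 207.9 -29.5] g 29.0 F [ 1.2 -0.5  0.5] j6 [ 0.25  0.57 -0.47  0.54  0.01  0.32]
total tool shift mm [ 5.1  1.4 -0.1] turn [-0.26  0.13 -0.57]
[0.0051, 0.0014, -0.0001] [-0.26, 0.13, -0.57]
n 1
```

View pics/side16.png

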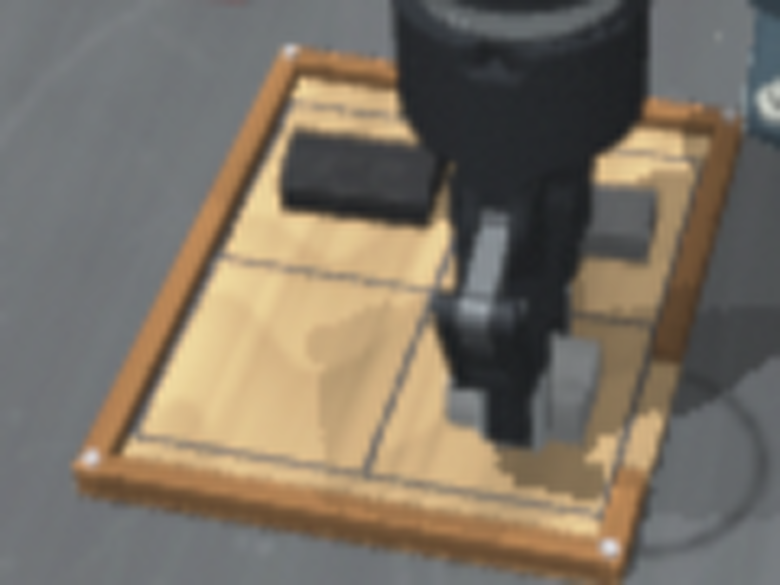

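Call:
{"method": "send_rows", "body": {"increments": [0.006, 0.001, -0.0005, 0, 0, -0.3, 0.024, 0.003, 0.0005, 0, 0, 0, -0.2, 0.024, 0, 0, 0, 0, 0, 0, 0.024]}}

```text
time: 7.43
eef_pos: [498.6, 208.0, -29.6]
tool_rot: [-1.563, 0.065, -0.038]
force: [1.3, -0.2, 1.1]
grip_width: 0.34
```

```bash
python3 - <<'E'
from rig import eyes
from h import *
plan([505,207.5,-31],-4,0,.010)
s=eyes.read_camera("side")
i=s["image"][170:260,200:320,::-1]; cv2.imwrite("pics/side17.png",cv2.resize(i,None,fx=6.5,fy=6.5,interpolation=cv2.INTER_CUBIC))
E
```

```text
t 7.43 p [498.6 208.  -29.6] g 29.1 F [ 1.3 -0.2  1.1] j6 [ 0.25  0.57 -0.46  0.55  0.01  0.32]
total tool shift mm [ 6.4  1.3 -0.1] turn [-0.39  0.24 -1.03]
[0.0064, 0.0013, -0.0001] [-0.39, 0.24, -1.03]
n 1
```

View pics/side17.png

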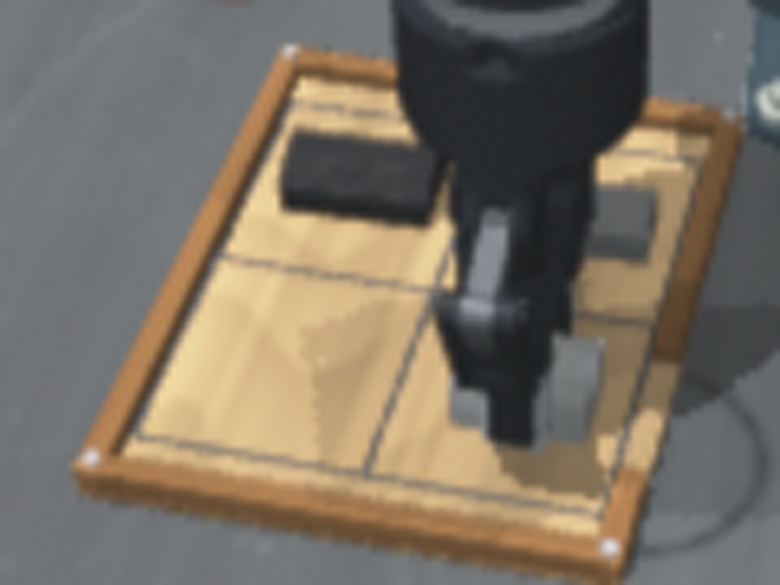

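Call:
{"method": "send_rows", "body": {"increments": [0.006, -0.0005, -0.0005, -0.3, 0.2, -1.2, 0.024, 0.005, 0, 0, 0, 0, -0.8, 0.024]}}

```text
time: 7.65
eef_pos: [502.8, 207.0, -29.9]
tool_rot: [-1.568, 0.049, -0.058]
force: [-14.7, 1.5, 27.6]
grip_width: 0.344
```

```bash
python3 - <<'E'
from rig import eyes
from h import *
plan([505,207.5,-31],-4,0,.010)
E
```

```text
t 7.65 p [502.8 207.  -29.9] g 29.4 F [-14.7   1.5  27.6] j6 [ 0.25  0.57 -0.48  0.52  0.    0.32]
total tool shift mm [2.2 1.2 0.7] turn [-0.11  0.08  0.32]
[0.0022, 0.0012, 0.0007] [-0.11, 0.08, 0.32]
n 1
```

Call:
{"method": "send_rows", "body": {"increments": [0.002, -0.001, 0, 0, 0, 0, 0.024]}}

```text
time: 7.73
eef_pos: [502.2, 206.8, -29.4]
tool_rot: [-1.569, 0.052, -0.055]
force: [-0.2, 0.6, -0.4]
grip_width: 0.344
```

```bash
python3 - <<'E'
from rig import eyes
from h import *
plan([505,207.5,-31],-4,0,.010)
s=eyes.read_camera("side")
i=s["image"][170:260,200:320,::-1]; cv2.imwrite("pics/side18.png",cv2.resize(i,None,fx=6.5,fy=6.5,interpolation=cv2.INTER_CUBIC))
E
```

```text
t 7.73 p [502.2 206.8 -29.4] g 29.4 F [-0.2  0.6 -0.4] j6 [ 0.25  0.57 -0.48  0.53  0.    0.32]
total tool shift mm [2.8 1.6 0.9] turn [-0.09  0.11  0.11]
[0.0028, 0.0016, 0.0009] [-0.09, 0.11, 0.11]
n 1
```

View pics/side18.png

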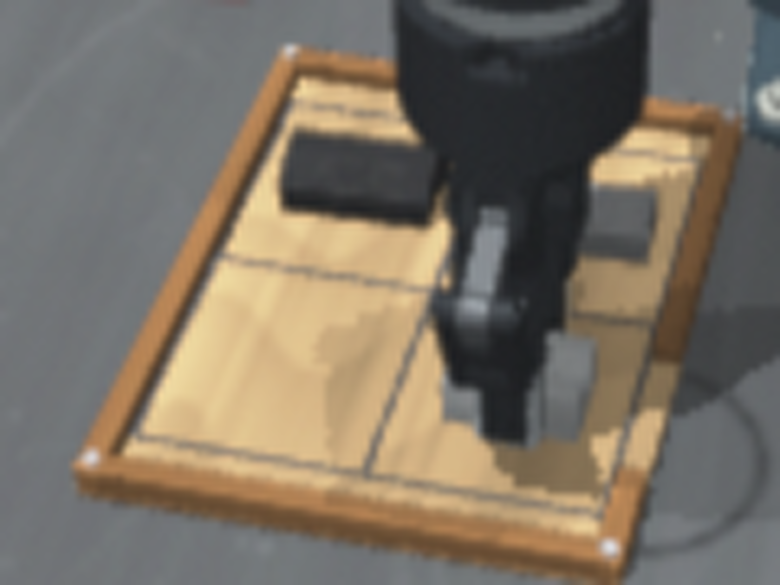

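Call:
{"method": "send_rows", "body": {"increments": [0, 0, 0, 0, 0, 0, 0.045, 0, -0.001, 0, 0, 0, 0, 0.058, 0, -0.01, 0, 0, 0, 0, 0.058, 0, -0.025, 0, 0, 0, 0, 0.058, 0, -0.03, 0, 0, 0, 0, 0.058]}}

```text
time: 8.2
eef_pos: [494.4, 204.1, 30.6]
tool_rot: [-1.574, 0.067, -0.042]
force: [0.4, -0.6, 0.1]
grip_width: 0.68
```

```bash
python3 look.py side19 200,150,320,260 5;python3 -c "
from h import *
plan([573,111,25],-1.7,0)"
```

```text
[498.3 205.2  36.6] 57.85355852541852
28.92677926270926 0 [[423.0, 410.0], [371.0, 401.0]]
28.92677926270926 8 [[423.0, 396.0], [370.0, 388.0]]
-28.92677926270926 0 [[452.0, 317.0], [402.0, 309.0]]
-28.92677926270926 8 [[452.0, 303.0], [402.0, 296.0]]
t 8.25 p [498.3 205.2  36.6] g 57.9 F [0.7 0.6 3.7] j6 [ 0.25  0.47 -0.42  0.69  0.    0.32]
total tool shift mm [ 81.1  11.2 -88.8] turn [ 0.12 -2.23 -0.46]
[0.0203, 0.0028, -0.0222] [0.03, -0.56, -0.12]
[0.0201, 0.0028, -0.0224] [0.03, -0.56, -0.12]
[0.0198, 0.0028, -0.0226] [0.03, -0.56, -0.12]
[0.0196, 0.0029, -0.0228] [0.03, -0.56, -0.12]
n 4
```

View pics/side19.png

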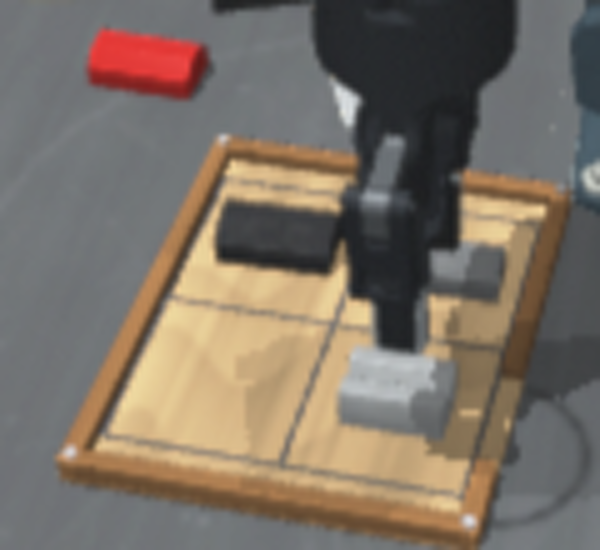

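Call:
{"method": "send_rows", "body": {"increments": [0.02, 0.003, -0.022, 0, -0.6, 0, 0.06, 0.02, 0.003, -0.022, 0, -0.6, 0, 0.06, 0.02, 0.003, -0.023, 0, -0.6, 0, 0.06, 0.018, 0.003, -0.02, 0, -0.5, 0, 0.06]}}

```text
time: 8.58
eef_pos: [574.3, 116.8, 30.5]
tool_rot: [-1.569, 0.014, -0.012]
force: [0.8, 0.5, 0.6]
grip_width: 0.703
```

```bash
python3 look.py side20 200,130,320,240 5;python3 -c "
from h import *
plan([573,111,0],-1.7,0)"
```

```text
[578.4 112.8  30.3] 59.983655439425924
29.991827719712962 0 [[280.0, 358.0], [233.0, 352.0]]
29.991827719712962 8 [[280.0, 344.0], [232.0, 338.0]]
-29.991827719712962 0 [[309.0, 276.0], [263.0, 271.0]]
-29.991827719712962 8 [[308.0, 263.0], [262.0, 257.0]]
t 8.63 p [578.4 112.8  30.3] g 60.0 F [ 5.1 -3.2  0.7] j6 [ 0.07  0.55 -0.3   0.72 -0.    0.09]
total tool shift mm [-5.5 30.3 -1.8] turn [0.08 0.5  0.13]
[-0.0055, 0.0303, -0.0018] [0.08, 0.5, 0.13]
n 1
```

View pics/side20.png

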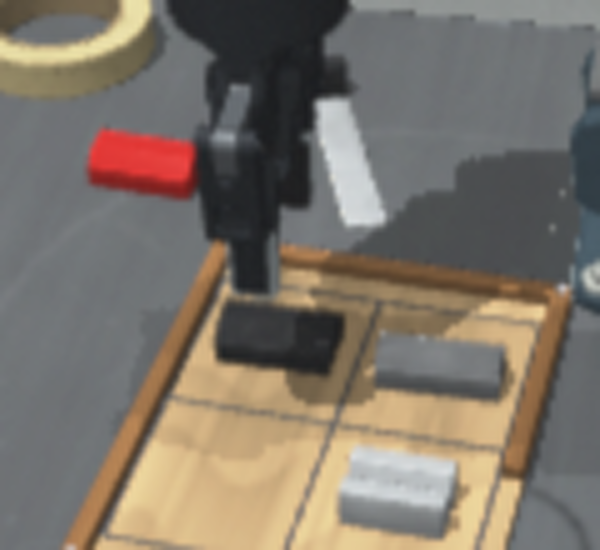

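Call:
{"method": "send_rows", "body": {"increments": [-0.004, 0.015, -0.001, 0, 0.4, 0, 0.06, -0.001, 0.015, 0, 0, 0.2, 0, 0.06, -0.001, 0.01, 0, 0, 0, 0, 0.06]}}

```text
time: 8.88
eef_pos: [578.5, 108.6, -7.3]
tool_rot: [-1.572, 0.022, -0.038]
force: [-0.0, 0.8, -0.5]
grip_width: 0.705
```

```bash
python3 look.py side21 200,130,320,240 5;python3 -c "
from h import *
plan([573,111,-20],-1.7,0)"
```

```text
[576.7 108.6  -9.2] 60.183697323561084
30.091848661780542 0 [[288.0, 417.0], [242.0, 411.0]]
30.091848661780542 8 [[287.0, 405.0], [241.0, 398.0]]
-30.091848661780542 0 [[317.0, 335.0], [273.0, 330.0]]
-30.091848661780542 8 [[317.0, 323.0], [273.0, 317.0]]
t 8.93 p [576.7 108.6  -9.2] g 60.2 F [-1.  -1.2 -0.6] j6 [ 0.06  0.59 -0.35  0.62 -0.    0.1 ]
total tool shift mm [-3.9 10.8  2.3] turn [ 0.08 -0.46  0.42]
[-0.0039, 0.0108, 0.0023] [0.08, -0.46, 0.42]
n 1
```

View pics/side21.png

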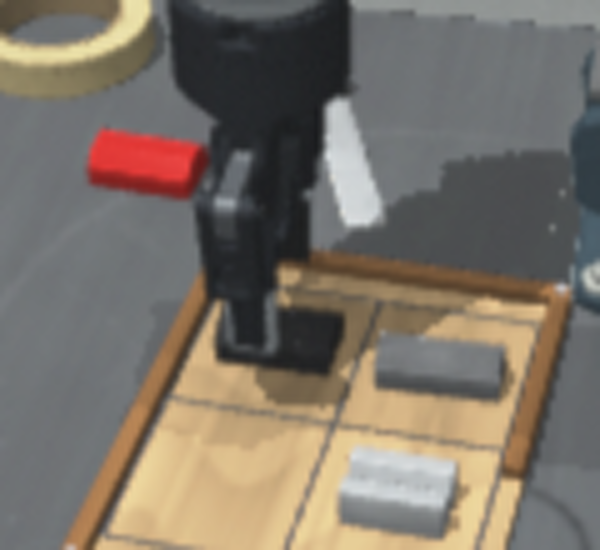

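Call:
{"method": "send_rows", "body": {"increments": [-0.004, 0.009, 0.002, 0, -0.4, 0.3, 0.06, -0.001, 0.008, 0, 0, 0, 0, 0.06]}}

```text
time: 9.1
eef_pos: [571.9, 111.2, -26.1]
tool_rot: [-1.572, 0.022, -0.025]
force: [-1.1, -0.1, 0.1]
grip_width: 0.7
```

```bash
python3 look.py side22 200,150,320,240 6.5;python3 -c "
from h import *
plan([572,111,-32],-1.7,0)"
```

```text
[571.2 111.1 -27.4] 59.99489080331229
29.997445401656144 0 [[391.0, 456.0], [331.0, 448.0]]
29.997445401656144 8 [[390.0, 440.0], [330.0, 432.0]]
-29.997445401656144 0 [[426.0, 349.0], [369.0, 341.0]]
-29.997445401656144 8 [[426.0, 332.0], [369.0, 325.0]]
t 9.15 p [571.2 111.1 -27.4] g 60.0 F [-0.6 -1.1 -1.5] j6 [ 0.07  0.62 -0.36  0.59 -0.    0.1 ]
total tool shift mm [ 0.8  4.6 -0.1] turn [ 0.08 -0.02  0.07]
[0.0008, 0.0046, -0.0001] [0.08, -0.02, 0.07]
n 1
```

View pics/side22.png

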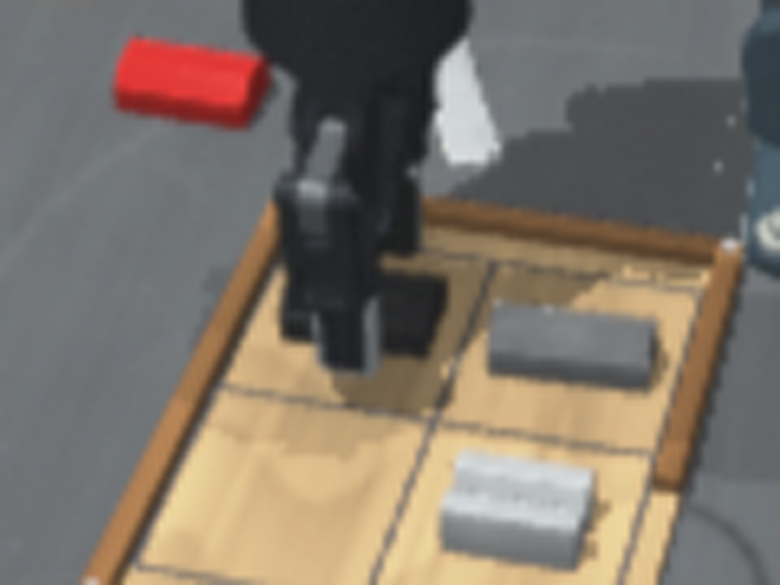

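Call:
{"method": "send_rows", "body": {"increments": [0.001, 0.003, 0, 0, 0, 0, 0.06, 0.001, 0.003, 0, 0, 0, 0, 0.05, 0.001, 0, 0, 0, 0, 0, 0.042, 0, 0, 0, 0, 0, 0, 0.034, 0, 0, 0, 0, 0, 0, 0.028], "newtons": 35}}

```text
time: 9.57
eef_pos: [577.0, 113.2, -29.6]
tool_rot: [-1.571, 0.016, -0.027]
force: [-1.0, 0.4, -2.5]
grip_width: 0.388
```

```bash
python3 look.py side23 200,150,320,240 6.5;python3 -c "
from h import *
plan([583,202,-30],-4,0,.01)"
```

```text
[577.1 113.3 -29.7] 32.88454774583845
16.442273872919223 0 [[382.0, 438.0], [324.0, 430.0]]
16.442273872919223 8 [[382.0, 421.0], [323.0, 414.0]]
-16.442273872919223 0 [[402.0, 379.0], [345.0, 371.0]]
-16.442273872919223 8 [[402.0, 363.0], [344.0, 355.0]]
t 9.62 p [577.1 113.3 -29.7] g 32.9 F [-0.4  0.5 -2.2] j6 [ 0.07  0.63 -0.36  0.58 -0.    0.1 ]
total tool shift mm [ 3.5  0.3 88.8] turn [-0.02  2.44  0.38]
[0.0004, 0.0, 0.0099] [-0.0, 0.27, 0.04]
[0.0003, 0.0, 0.0099] [-0.0, 0.27, 0.04]
[0.0003, 0.0, 0.0099] [-0.0, 0.27, 0.04]
[0.0003, 0.0, 0.0099] [-0.0, 0.27, 0.04]
[0.0002, 0.0, 0.0099] [-0.0, 0.27, 0.04]
n 9
```

View pics/side23.png

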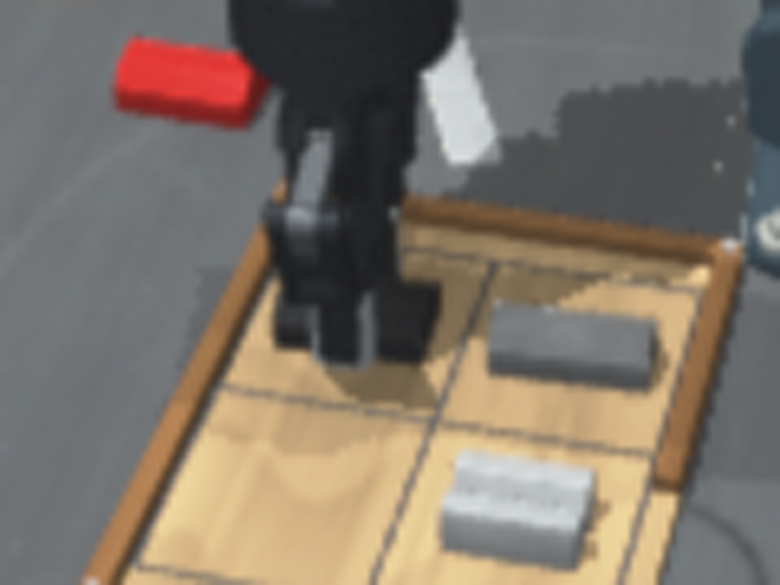

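Call:
{"method": "send_rows", "body": {"increments": [0, 0.001, 0.002, 0, 0, 0, 0.028, 0, 0.001, 0.006, 0, 0.2, 0, 0.028, 0, 0.001, 0.009, 0, 0.3, 0, 0.028]}}

```text
time: 9.87
eef_pos: [579.5, 123.6, -29.8]
tool_rot: [-1.584, 0.024, -0.04]
force: [-0.6, -4.9, 7.3]
grip_width: 0.388
```

```bash
python3 look.py side24 200,150,320,240 6.5;python3 -c "
from h import *
plan([585,201.5,-30],-4,0,.01)"
```

```text
[579.8 125.8 -29.9] 33.17480855609308
16.58740427804654 0 [[368.0, 461.0], [309.0, 453.0]]
16.58740427804654 8 [[367.0, 445.0], [308.0, 437.0]]
-16.58740427804654 0 [[389.0, 400.0], [331.0, 392.0]]
-16.58740427804654 8 [[388.0, 384.0], [330.0, 376.0]]
t 9.92 p [579.8 125.8 -29.9] g 33.2 F [-0.2 -2.8  7.9] j6 [ 0.1   0.63 -0.34  0.59 -0.01  0.14]
total tool shift mm [ 2.2 -0.7 75.9] turn [0.62 1.75 0.65]
[0.0003, -0.0001, 0.0095] [0.08, 0.22, 0.08]
[0.0002, -0.0001, 0.0095] [0.08, 0.22, 0.08]
[0.0002, -0.0001, 0.0095] [0.08, 0.22, 0.08]
[0.0002, -0.0, 0.0095] [0.08, 0.22, 0.08]
[0.0001, -0.0, 0.0095] [0.08, 0.22, 0.08]
n 8
```

View pics/side24.png

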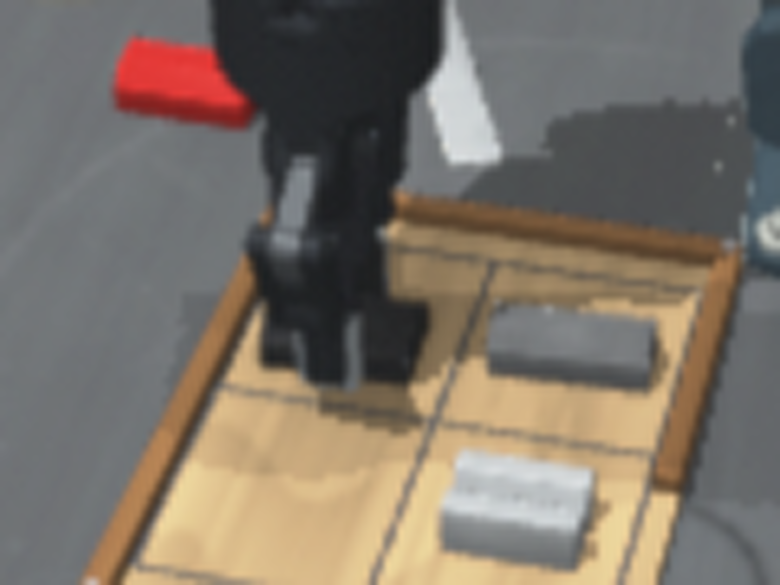

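Call:
{"method": "send_rows", "body": {"increments": [0, 0.0005, 0.0095, 0.2, 0.3, 0.1, 0.028, 0, 0.0005, 0.0095, 0.2, 0.3, 0.1, 0.028, 0, 0.0005, 0.0095, 0.2, 0.3, 0.1, 0.028, 0, 0.0005, 0.0095, 0.2, 0.2, 0.1, 0.028]}}

```text
time: 10.25
eef_pos: [584.6, 161.3, -30.0]
tool_rot: [-1.574, 0.043, -0.057]
force: [-0.6, -3.8, 6.4]
grip_width: 0.387
```

```bash
python3 -c "
from h import *
plan([585,201.5,-30],-4,0,.01)"
```

```text
t 10.25 p [584.6 161.3 -30. ] g 33.1 F [-0.6 -3.8  6.4] j6 [ 0.15  0.65 -0.3   0.61 -0.01  0.21]
total tool shift mm [-2.1 -0.1 40.2] turn [0.21 0.35 0.54]
[-0.0004, -0.0, 0.008] [0.04, 0.07, 0.11]
[-0.0004, -0.0, 0.008] [0.04, 0.07, 0.11]
[-0.0004, -0.0, 0.008] [0.04, 0.07, 0.11]
[-0.0005, -0.0, 0.008] [0.04, 0.07, 0.11]
[-0.0005, -0.0, 0.008] [0.04, 0.07, 0.11]
n 5
```

Call:
{"method": "send_rows", "body": {"increments": [-0.001, 0.0005, 0.009, 0.1, 0.1, 0.2, 0.028, -0.001, 0.0005, 0.009, 0.1, 0.1, 0.2, 0.028, -0.001, 0.0005, 0.009, 0.1, 0.1, 0.2, 0.028, -0.001, 0.0005, 0.008, 0.1, 0.1, 0.1, 0.028]}}

```text
time: 10.58
eef_pos: [586.3, 195.9, -30.0]
tool_rot: [-1.574, 0.055, -0.06]
force: [-0.4, -4.3, 7.1]
grip_width: 0.386
```

```bash
cat > chk.py <<'E'
import sys
from rig import eyes
from h import *
plan([585,201.5,-30],-4,0,.01)
s=eyes.read_camera("side")
i=cv2.resize(s["image"][160:250,200:320,::-1],None,fx=6.5,fy=6.5,interpolation=cv2.INTER_CUBIC); i=np.clip((i/255.)**.6*255,0,255).astype(np.uint8)
cv2.imwrite(f"pics/{sys.argv[1]}.png",i)
P=ray(s,np.array([[212.8,239.5],[243.7,176.1],[312.0,185.9],[292.8,253.3]]),14)[:,:2]; c=P.mean(0)
a=np.radians(-4.0);Rm=np.array([[np.cos(a),-np.sin(a)],[np.sin(a),np.cos(a)]])
for z in(6,26):
    Q=[np.r_[c+Rm@(np.array([40,45])+[dx,dy]),z] for dx,dy in((27.5,17),(-27.5,17),(-27.5,-17),(27.5,-17))]
    print(z,((proj(s,Q)-[200,160]+.5)*6.5).round().tolist())
E
python3 chk.py side26
```

```text
t 10.58 p [586.3 195.9 -30. ] g 32.9 F [-0.4 -4.3  7.1] j6 [ 0.21  0.67 -0.26  0.64 -0.    0.28]
total tool shift mm [-1.7 -0.   5.4] turn [ 0.22 -0.21  0.18]
[-0.0017, -0.0, 0.0054] [0.22, -0.21, 0.18]
n 1
6 [[191.0, 441.0], [348.0, 467.0], [376.0, 398.0], [222.0, 374.0]]
26 [[185.0, 397.0], [346.0, 424.0], [373.0, 355.0], [217.0, 330.0]]
```

View pics/side26.png

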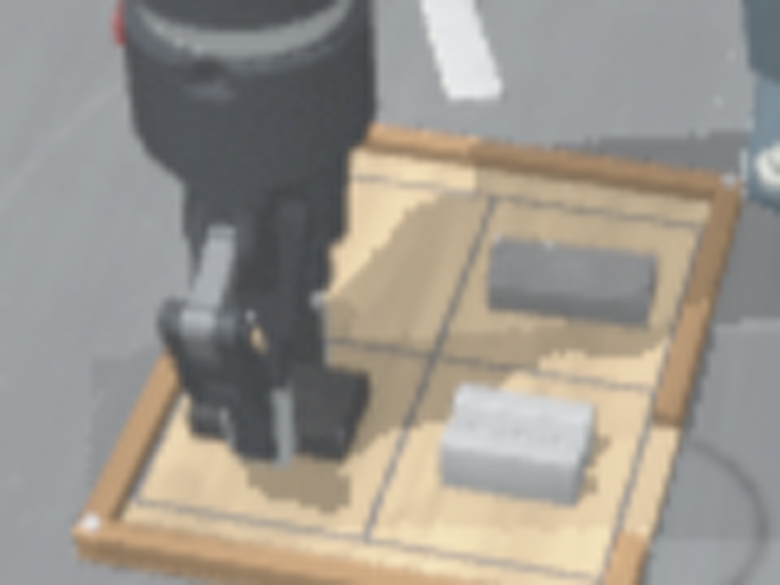

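Call:
{"method": "send_rows", "body": {"increments": [-0.001, 0.0003, 0.004, 0.1, -0.1, 0.2, 0.028, -0.001, 0, 0.002, 0.1, -0.1, 0, 0.028, 0, 0, 0, 0, 0, 0, 0.028]}}

```text
time: 10.88
eef_pos: [585.8, 204.9, -30.0]
tool_rot: [-1.57, 0.052, -0.055]
force: [-1.3, -3.6, 5.9]
grip_width: 0.389
```

```bash
python3 chk.py side27
```

```text
t 10.88 p [585.8 204.9 -30. ] g 33.2 F [-1.3 -3.6  5.9] j6 [ 0.22  0.67 -0.25  0.64 -0.    0.29]
total tool shift mm [-0.6  0.  -3.5] turn [-0.02  0.12  0.1 ]
[-0.0006, 0.0, -0.0035] [-0.02, 0.12, 0.1]
n 1
6 [[191.0, 441.0], [348.0, 467.0], [376.0, 398.0], [222.0, 374.0]]
26 [[185.0, 397.0], [346.0, 424.0], [373.0, 355.0], [217.0, 330.0]]
```

View pics/side27.png

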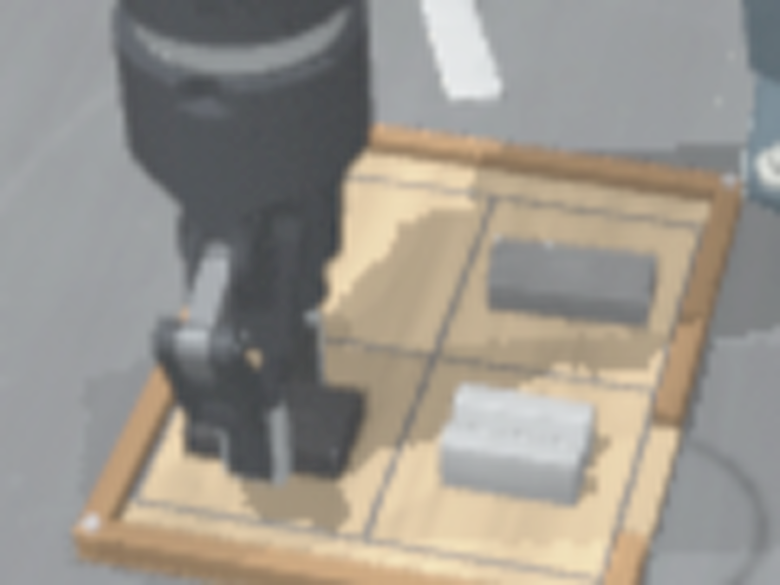

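Call:
{"method": "send_rows", "body": {"increments": [-0.001, 0, -0.004, 0, 0.1, 0.1, 0.028, 0, 0, 0, 0, 0, 0, 0.028]}}

```text
time: 11.1
eef_pos: [584.6, 201.8, -30.0]
tool_rot: [-1.567, 0.054, -0.054]
force: [-0.7, -2.9, 4.9]
grip_width: 0.387
```

```bash
python3 chk.py side28
```

```text
t 11.1 p [584.6 201.8 -30. ] g 33.0 F [-0.7 -2.9  4.9] j6 [ 0.21  0.67 -0.26  0.64  0.    0.28]
total tool shift mm [ 0.4  0.  -0.3] turn [-0.16  0.06  0.  ]
[0.0004, 0.0, -0.0003] [-0.16, 0.06, 0.0]
n 1
6 [[191.0, 441.0], [348.0, 467.0], [376.0, 398.0], [222.0, 374.0]]
26 [[185.0, 397.0], [346.0, 424.0], [373.0, 355.0], [217.0, 330.0]]
```

View pics/side28.png

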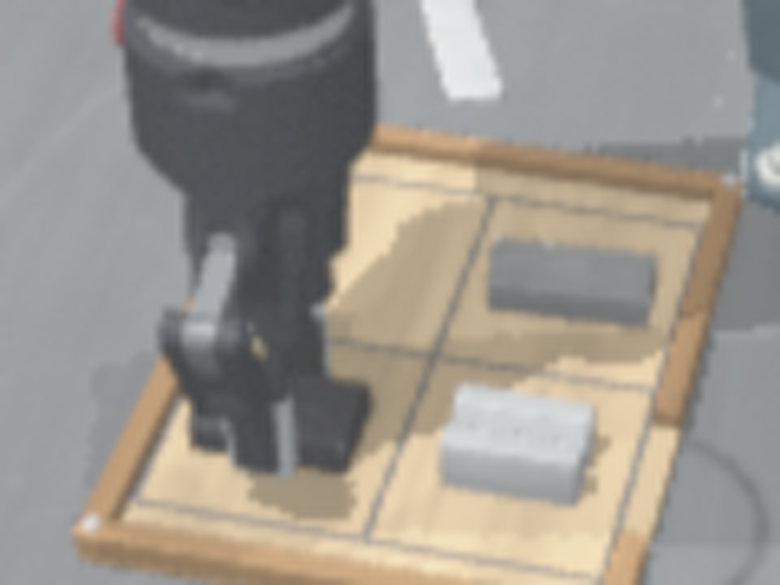

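Call:
{"method": "send_rows", "body": {"increments": [0, -0.0005, 0, 0, 0, 0, 0.046, 0, -0.001, 0, 0, 0, 0, 0.058, 0, -0.012, 0, 0, 0, 0, 0.06, 0, -0.03, 0, 0, 0, 0, 0.06, 0, -0.035, 0, 0, 0, 0, 0.06]}}

```text
time: 11.57
eef_pos: [575.4, 199.7, 41.9]
tool_rot: [-1.57, 0.071, -0.039]
force: [1.4, 0.2, -0.3]
grip_width: 0.704
```

```bash
python3 chk.py side29; python3 -c "
from h import *
plan([430,-120,170],-60,0,.036)"
```

```text
t 11.57 p [575.4 199.7  41.9] g 60.1 F [ 1.4  0.2 -0.3] j6 [ 0.21  0.58 -0.2   0.8   0.01  0.28]
total tool shift mm [10.9 71.7  2.5] turn [ 0.03 -0.01 -1.16]
[0.0014, 0.009, 0.0003] [0.0, -0.0, -0.14]
[0.0013, 0.009, 0.0003] [0.0, -0.0, -0.14]
[0.0013, 0.009, 0.0003] [0.0, -0.0, -0.14]
[0.0013, 0.009, 0.0003] [0.0, -0.0, -0.14]
[0.0013, 0.009, 0.0003] [0.0, -0.0, -0.14]
n 8
6 [[191.0, 441.0], [348.0, 467.0], [376.0, 398.0], [222.0, 374.0]]
26 [[185.0, 397.0], [346.0, 424.0], [373.0, 355.0], [217.0, 330.0]]
t 11.62 p [580.1 200.9  49.8] g 59.8 F [ 1.5 -0.2  4.4] j6 [ 0.21  0.57 -0.2   0.81  0.01  0.28]
total tool shift mm [-128.7 -119.6 -330.3] turn [ 0.17 56.01 -0.61]
[-0.0117, -0.0109, -0.03] [0.02, 5.09, -0.06]
[-0.009, -0.0109, -0.0309] [0.02, 5.09, -0.06]
[-0.0062, -0.0109, -0.0316] [0.02, 5.09, -0.06]
[-0.0033, -0.0109, -0.032] [0.02, 5.09, -0.06]
[-0.0005, -0.0109, -0.0322] [0.02, 5.09, -0.06]
n 11
```

View pics/side29.png

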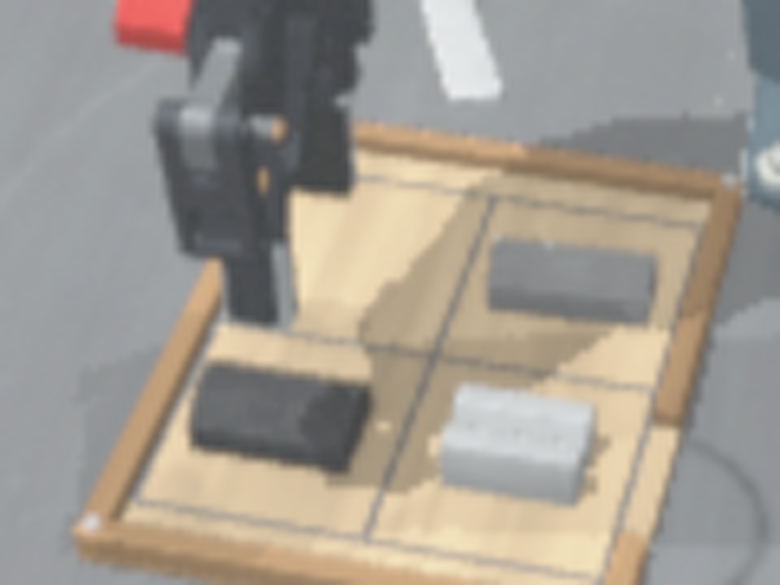

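Call:
{"method": "send_rows", "body": {"increments": [0, -0.036, -0.01, 0, 0, 0, 0.06, 0, -0.036, -0.015, 0, 0, 0, 0.06, -0.004, -0.03, -0.025, 0, 4, 0, 0.06, -0.006, -0.015, -0.034, 0, 6, 0, 0.06, -0.006, -0.01, -0.034, 0, 6, 0, 0.06]}}

```text
time: 12.03
eef_pos: [550.0, 89.6, 183.1]
tool_rot: [-1.548, 0.279, -0.268]
force: [0.5, 0.0, -0.1]
grip_width: 0.703
```

```bash
python3 -c "
from h import *
plan([420,-150,190],-60,0,.039)"
```

```text
t 12.03 p [550.   89.6 183.1] g 60.1 F [ 0.5  0.  -0.1] j6 [ 0.03  0.35 -0.19  1.04  0.01  0.37]
total tool shift mm [ -40.4   -7.6 -269.5] turn [-0.06 40.03 -0.49]
[-0.0058, -0.0011, -0.0385] [-0.01, 5.72, -0.07]
[-0.0019, -0.0011, -0.0389] [-0.01, 5.72, -0.07]
[0.002, -0.0011, -0.0389] [-0.01, 5.72, -0.07]
[0.0058, -0.0011, -0.0385] [-0.01, 5.72, -0.07]
[0.0097, -0.0011, -0.0377] [-0.01, 5.72, -0.07]
n 7
```

Call:
{"method": "send_rows", "body": {"increments": [-0.006, -0.001, -0.038, 0, 5.7, 0, 0.06, -0.002, -0.001, -0.039, 0, 5.7, 0, 0.06, 0.002, -0.001, -0.039, 0, 5.7, 0, 0.06, 0.006, -0.001, -0.038, 0, 5.7, 0, 0.06, 0.01, -0.001, -0.037, 0, 5.7, 0, 0.06]}}

```text
time: 12.45
eef_pos: [456.2, -85.3, 195.2]
tool_rot: [-1.454, 0.672, -0.681]
force: [1.3, -0.4, -0.7]
grip_width: 0.702
```

```bash
python3 - <<'E'
from rig import eyes
from h import *
t=eyes.read_camera("top")
c,P=tray(t,np.array([[265.6,159.4],[360.3,165.7],[356.0,239.0],[258.9,232.1]])); C=P.mean(0)[:2]; print(P.round(1).tolist())
a=np.radians(-4.0);Rm=np.array([[np.cos(a),-np.sin(a)],[np.sin(a),np.cos(a)]])
o,m,sub=dies(t["image"],(268,164,355,233))
for b in o:
    Q=ray(t,b,22); e=[Q[1]-Q[0],Q[2]-Q[1]]; e.sort(key=np.linalg.norm); d=e[1]*np.sign(e[1][0])
    print((Rm.T@(Q.mean(0)[:2]-C)).round(1),[np.linalg.norm(x).round(1) for x in e],(np.degrees(np.arctan2(d[1],d[0]))+4).round(1))
i=t["image"][140:260,240:400,::-1]; cv2.imwrite("pics/top30.png",cv2.resize(i,None,fx=5,fy=5,interpolation=cv2.INTER_CUBIC))
plan([420,-150,190],-60,0,.039)
E
```

```text
[[634.5, 263.2, 14.0], [619.0, 42.2, 14.0], [448.0, 55.7, 14.0], [462.3, 276.9, 14.0]]
[-42.  -42.2] [np.float64(26.2), np.float64(58.6)] 3.4
[-42.   45.2] [np.float64(32.0), np.float64(49.5)] 0.7
[38.3 45.8] [np.float64(32.4), np.float64(54.3)] -0.0
t 12.5 p [453.  -91.  195.3] g 59.9 F [-1.9 -3.7  0.6] j6 [-0.36  0.16 -0.42  0.99  0.    0.52]
total tool shift mm [ 24.3   5.1 -63.1] turn [-0.3   9.7   0.15]
[0.0122, 0.0025, -0.0315] [-0.15, 4.85, 0.07]
[0.0148, 0.0026, -0.0304] [-0.15, 4.85, 0.07]
n 2
```

View pics/top30.png

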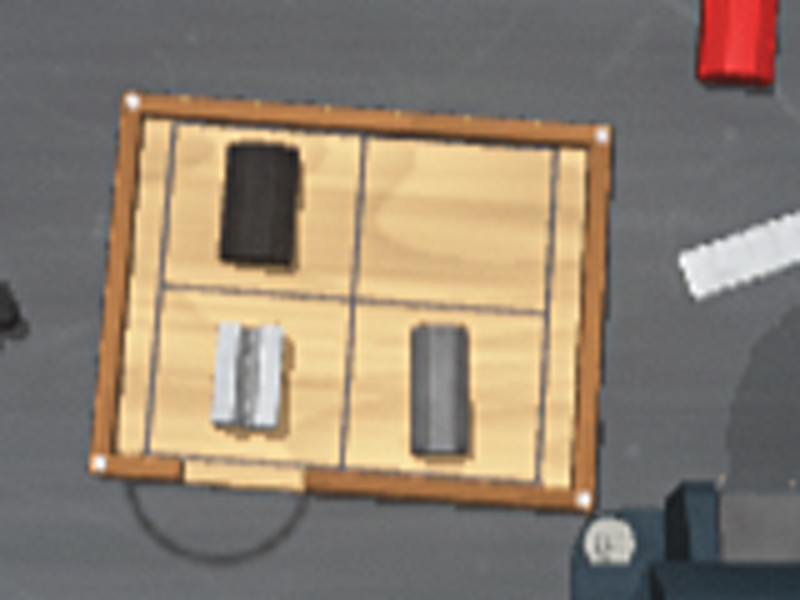

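Call:
{"method": "send_rows", "body": {"increments": [0, 0, 0, 0, 0, 0, 0.06, 0, 0, 0, 0, 0, 0, 0.06]}}

```text
time: 12.67
eef_pos: [451.3, -94.1, 196.8]
tool_rot: [-1.454, 0.686, -0.696]
force: [-0.0, 0.1, -0.1]
grip_width: 0.701
```

```bash
python3 -c "
from rig import ctrl,job_done
print(ctrl.get_obs()['qvel'].round(3)); print(job_done())"
```

```text
[-0.024 -0.018 -0.001  0.001  0.017 -0.001]
the job is handed in; nothing more can be done
None
```

I slid the V-notched die from the far left pocket into the pick-up pocket. Then I slid the dark roof-shaped die from the far right pocket into the far left one. The job was handed in at about 12.7 s with the arm clear of the tray.

Last top-camera check, in the tray's frame:

| Die | Measured centre (mm) | Pocket centre (mm) | Turn from square |
|---|---|---|---|
| V-notched | (-42, 45) | (-40, 45) | 0.7° |
| Dark roof-shaped | (38, 46) | (40, 45) | 0° |

- **Other dies:** the far right pocket is empty. The pale roof-shaped die measured the same size and angle as at the start. I did not re-measure the spare die; no move went near it.
- **Flatness:** both dies stayed pressed on the tray floor, with upward contact of about 1–8 N during the slides. It rose once to about 28 N while I corrected the notched die's position. At two moments that force read about zero or slightly negative, once just after gripping the dark die. A very slight unloading there cannot be ruled out, though the height reading did not change.
- **Disagreements:**
  - The reported tool height read about 35 mm lower than the fingers stood in the pictures. I set the depths from the side camera and contact force instead.
  - The two cameras disagreed by about 6 mm on the tray's y position, so I judged each die against the tray within a single view.

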